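Lock the spice drawer with a hex key

TASK

Push the tilted-out spice drawer fully shut. Then take the yellow-headed hex key from its wooden block, find the sunk hex socket of the lock on top of the spice box with it, and turn the lock clockwise (seen from above) until it stops, working in quarter turns and letting go of the key, left standing in the socket, between turns. Finally put the key back upright and fully down in its block, let go, and leave everything else standing where it is.

Things in the scene. Friction and masses are not known exactly. Their poses are not given: they have to be found in the camera images.
- spice_box: fixed beech box, 160 (its x) x 240 (its y) x 125 mm high; origin at the centre of its underside, +x from the drawer front to the back, +z up. The drawer is in its -x face. The round black lock ring (46 mm outside, 24 mm bore, 14 mm high) stands on its top, its axis 20 mm behind the box centre (at box x = +20 mm, y = 0).
- drawer (a joint): tilt of the spice drawer in rad: 0 fully shut, up to 0.65 tilted out towards the box's -x side. It turns about level pins along the box's y axis, at box x = -66 mm, z = 20 mm, and stays where it is left by friction (about 0.15 N m, so roughly 2 to 3 N at its top edge).
- drawer_edge (a point): middle of the upper outer edge of the brown drawer front (212 mm wide, 88 mm high, 14 mm thick), 82 mm up the panel from the pins and 14 mm outwards. When shut it is at box x = -80 mm, z = 102 mm, flush with the box's front. A round black pull (20 mm across, 16 mm proud) sits mid-panel, 47 mm below this edge; push the panel beside it.
- lock_mouth (a point): centre of the top rim of the black lock ring, 139 mm above the counter (a 24 mm round bore goes down 16 mm from here to the brass lock insert).
- lock (a joint): turn of the brass lock insert in rad: 0 unlocked, grows clockwise seen from above to a hard stop at 2.7 (locked). It needs about 0.1 N m and stays where it is left.
- lock_socket (a point): on the lock's axis, 16 mm below lock_mouth, at the mouth of the brass insert; turns with it. Hex socket 15 mm across flats, with a 45 degree lead-in down to 3 mm below this point and a floor 15 mm below it. One of its flats faces this point's own x axis; at joint value 0 that axis is the box's x axis.
- key: loose hex key, 100 g, standing upright, 73 mm tall. Origin at the shaft's lower tip, +z up. Steel hex shaft 14 mm across flats, 29 mm long (11 mm across in its last 4 mm; one flat faces the key's own x), then a round collar 32 mm across and 6 mm thick, then a yellow square head 28 x 28 mm, 38 mm high, its faces square to the key's own x and y.
- key_grip (a point): point on the key's axis in the yellow head, 58 mm above the tip, 15 mm below the head's top: a good height to grip. With the shaft fully in the lock, the collar rests on the lock ring, the tip is 13 mm below lock_socket and the key stands by itself; it has about 8 degrees of play each way before it turns the lock.
- key_block: fixed wooden block 70 x 70 x 60 mm, origin at the centre of its underside; a 25 mm round hole 45 mm deep in the middle of its top. With the key home its collar rests on the block's top, the tip 31 mm above the counter.
- bowl: white porcelain bowl, 150 mm across, 55 mm high, loose; origin under its centre. Leave alone.
- mug: blue mug, 80 mm across, 90 mm high, loose; origin under its centre. Leave alone.
- jar_a: glass jar with red lid, 50 mm across, 76 mm high, loose; origin under its centre. Leave alone.
- jar_b: a second such jar. Leave alone.
- salt_mill: dark wooden salt mill, 52 mm across, 115 mm high, loose; origin under its centre. Leave alone.
Not all that is in view belongs to the job. What is shaped like the key but purple is not meant. What is shaped like the key_block but turquoise is not meant.

How it is judged:
By the outcome, as a careful person would: the job done as asked, in the order asked, and still so for the second after the job is handed in, with the robot touching nothing.
It also fails if it takes over 72 s, if anything falls off the work surface, if the arm or the gripper's body presses on something with over 40 N, if the wrist force passes 120 N, or if a joint passes its speed limit or range.

ROBOT

A 6-joint arm with a two-finger parallel gripper is mounted at the origin on the work surface. World frame = base frame: x ahead of the robot, y to its left, z up, the work surface at z = 0. Lengths are in m, angles in rad, forces in N, time in s.
With the tool pointing down it reaches from about 0.35 to 0.775 m from the base axis. Payload 7.3 kg.
Tool frame: the origin (TCP) lies on the centre line of the jaws, within the pads' length; the fingertips stand 17 mm ahead of it and the grasp point (between the pads) lies 2 mm behind it (robot.tcp_to_tips is the distance from the TCP to the fingertips, in m); z points along the fingers, y is the line along which they close (so a half turn about z gives the same grasp; the last joint's range is limited). The gripper opens to 92 mm and grips with 3 to 60 N. Pads are 19 mm wide; open, the fingers measure 130 mm over their backs; the gripper's body (75 mm by 190 mm) begins 47 mm behind the grasp point.
Start: joints at [0.978, 0.342, 1.524, -0, 1.275, -0.146], TCP at [0.227, 0.473, 0.244] pointing down, gripper open.
Joint ranges: [-2.53, 2.53], [-0.77, 2.02], [0.04, 2.7], [-1, 4.14], [0.28, 2.66], [-3.11, 3.11]. Speed limits (rad/s): [2.57, 2.57, 3.14, 3.14, 3.14, 3.14].

INTERFACE

Orientations are given as [roll, pitch, yaw] about the fixed x, y, z axes, in that order (R = Rz(yaw) Ry(pitch) Rx(roll)).
In Python, from cell import robot gives the robot as it stands. The module is installed in compiled form; this text tells all that it offers.
- The arm moves only by the tool carry_out, never from a script. Its argument "commands" is a list of rows, each a list of 3 entries, a list of its own where there are three numbers: the shift along the tool's x, y, z in m, then the turn about the tool's z in rad, then the opening, from 0 (shut) to 1 (fully open). In form: [[[dx, dy, dz], yaw, claw], ...]. A call has 1 to 20 rows; each row shifts and turns the commanded pose from where the row before left it, along the tool's axes as they then stand; what a row does not reach is not made up. A row lasts 1/8 s, in which the tool goes at most 62.5 mm and 10.7 degrees, less where a joint would pass 70% of its speed; a pose out of reach is approached as far as the arm can. A call is refused whole if a number of a shift passes 0.0625 or a number of a turn 0.188, either way. A call with a gripper value outside its range is refused whole. The fingers move at their own pace and stop on an object; "newtons" is the grip in N (left out, the last holds). Time passes only in rows, so rows that do not move let the fingers close. It gives the time, the measured TCP pose, the force, the opening and the grip force at its end, in the units of the state.
- robot.observe(): the state, without advancing time (a new reading comes with each control period).
- robot.read_camera(name): name is "side" or "top" or "wrist"; returns a dict with "pixels" (420x560x3 uint8, red, green, blue), "fx", "fy", "cx", "cy" (pixels), "k1" (the pictures are not rectified: a ray, as slopes to the right and down, at radius r is drawn at 1 + k1 r^2 times it, then the intrinsics apply), "view" (4x4, takes a point from world to camera coordinates); the wrist camera has in their place "T_tool_cam" (4x4, takes a point from camera to tool coordinates, whose origin is the TCP and whose axes are the flange's). Camera axes: x right, y up, looking along -z (the intrinsics and any distortion apply to the point x, -y, -z); pixel columns grow to the right and rows downward; lengths in m; the calibration is good to about 2 mm. A picture is of the moment at which its call begins: read the wrist's pose just before it. There is no depth.
- robot.hand_in(): hands the job in; it is judged then, once.
Trained networks look in a picture, given as the dict that the camera call returned (one of the last four; its "shot" number tells which), for a name from the list of things; names that differ only in an ending like _2 or _b are one class to them, and where a whole thing is asked for, a point or a joint stands for the part that bears it (a point fixed in the world has none). Each returns a list of dicts, best first, with "p" (0 to 1); they miss things now and then, are a little off and sometimes report something else, mostly with a low value. They report only what shows in the picture. A call takes as long as a camera call. They do not tell look-alikes from the thing itself.
- robot.find_in(picture, name): "at" ([column, row] in pixels, amid what is visible of it).
- robot.tip_of(picture, name): "at" ([column, row] in pixels: a listed point, or the origin of a listed thing).
The state is a dict: "time": time; "qpos": joint angles; "qvel": joint speeds; "joint_efforts": joint torques, N m; "tool_pos": TCP position; "tool_rot": TCP orientation; "contact_force": force on the tool from outside, world axes, zero at the start; "torque": the same for the moment, N m; "opening": finger opening in m; "grip_force": force on a finger pad.
Only numpy, scipy, OpenCV 4.12 (cv2) and the standard library are available. Lean on these libraries where they do the work, as an engineer would, in place of code of your own. Each camera call takes 0.05 s, during which the arm holds its last target. There are 200 camera calls.

## Working session

There is one attempt and no reset: what is moved stays moved. The work goes in short steps, Python scripts to look and compute and a tool call to move; the robot and the scene stay as the last step left them, time stands still between calls to the robot, and variables do not carry over. Pictures are saved under pics/ and viewed, at most 10 in all, crops included, and the job is handed in when it is done.

Besides the shell and the picture viewer there is one more tool, called after ">>>" in YAML: its name, and indented under it one key for each argument. carry_out: Moves the arm, as the interface text tells. Its arguments: {"type":"object","properties":{"commands":{"type":"array"},"newtons":{"type":"number"}},"required":["commands"]}

```bash
mkdir -p pics
cat > h.py <<'E'
import numpy as np, cv2
from cell import robot
from scipy.spatial.transform import Rotation as R
def ray(pic,px):
    s=np.array([[(px[0]-pic['cx'])/pic['fx'],(px[1]-pic['cy'])/pic['fy']]])[0]
    u=s.copy()
    for _ in range(20): u=s/(1+pic['k1']*(u@u))
    d=np.array([u[0],-u[1],-1.])
    if 'view' in pic: T=np.linalg.inv(pic['view'])
    else:
        T=pic['Tw']@pic['T_tool_cam']
    return T[:3,3],T[:3,:3]@d
def atz(pic,px,z):
    o,d=ray(pic,px); return o+d*(z-o[2])/d[2]
def proj(pic,P):
    V=pic['view'] if 'view' in pic else np.linalg.inv(pic['Tw']@pic['T_tool_cam'])
    c=V[:3,:3]@np.array(P)+V[:3,3]; u=np.array([c[0],-c[1]])/-c[2]
    u=u*(1+pic['k1']*(u@u)); return np.array([u[0]*pic['fx']+pic['cx'],u[1]*pic['fy']+pic['cy']])
def shot(name):
    s=robot.observe(); p=robot.read_camera(name)
    if name=='wrist':
        T=np.eye(4);T[:3,:3]=R.from_euler('xyz',s['tool_rot']).as_matrix();T[:3,3]=s['tool_pos'];p['Tw']=T
    return p
def save(p,f): cv2.imwrite('pics/'+f,cv2.cvtColor(p['pixels'],cv2.COLOR_RGB2BGR))
def tri(a,pa,b,pb):
    o1,d1=ray(a,pa);o2,d2=ray(b,pb)
    t=np.linalg.lstsq(np.c_[d1,-d2],o2-o1,rcond=None)[0]
    p,q=o1+t[0]*d1,o2+t[1]*d2
    return (p+q)/2,np.linalg.norm(p-q)
E
cat > a.py <<'E'
from h import *
np.set_printoptions(precision=4,suppress=True)
t=shot('top');s=shot('side');w=shot('wrist')
for n,p in zip(['top','side','wrist'],[t,s,w]):
    save(p,n+'0.png')
    for k in ['spice_box','drawer_edge','lock_mouth','lock_socket','key','key_grip','key_block','drawer','bowl','mug','jar_a','salt_mill']:
        print(n,k,[(np.round(x['at'],1).tolist(),round(x['p'],2)) for x in robot.tip_of(p,k) if x['p']>.2] if k!='drawer' else [(np.round(x['at'],1).tolist(),round(x['p'],2)) for x in robot.find_in(p,k)])
print(robot.observe()); print(t['view'],s['view'],w['T_tool_cam'],t['fx'])
b=np.hstack([t['pixels'],s['pixels']]);
E
python3 a.py
```

```text
top spice_box [([303.1, 206.5], 0.94), ([180.7, 287.3], 0.42)]
top drawer_edge [([307.5, 243.8], 0.78)]
top lock_mouth [([298.9, 186.5], 0.91), ([435.5, 209.5], 0.29)]
top lock_socket [([302.5, 186.6], 0.5)]
top key [([440.2, 206.8], 0.78), ([393.0, 208.0], 0.59)]
top key_grip [([447.2, 204.2], 0.78), ([437.5, 208.6], 0.63), ([400.2, 207.1], 0.45)]
top key_block [([416.5, 257.8], 0.82), ([435.1, 210.3], 0.74), ([306.4, 189.1], 0.24)]
top drawer [([306.4, 241.4], 0.56), ([177.1, 283.8], 0.49)]
top bowl [([142.7, 229.0], 0.84)]
top mug [([155.4, 151.0], 0.88)]
top jar_a [([182.0, 284.7], 0.91), ([392.0, 149.3], 0.57)]
top salt_mill [([430.9, 150.5], 0.66)]
side spice_box [([280.0, 248.9], 0.97)]
side drawer_edge [([189.6, 207.6], 0.58), ([366.7, 291.4], 0.51)]
side lock_mouth [([284.0, 200.2], 0.91), ([283.5, 182.4], 0.69)]
side lock_socket []
side key [([323.5, 323.5], 0.98), ([304.4, 301.5], 0.87)]
side key_grip [([304.5, 279.4], 0.93), ([324.4, 300.7], 0.57), ([284.0, 181.7], 0.44)]
side key_block [([322.7, 331.8], 0.92), ([258.8, 324.0], 0.6)]
side drawer [([247.3, 233.1], 0.94), (
[... 716 characters left out ...]
.0484,  -0.    ]), 'tool_pos': array([0.2268, 0.4735, 0.2437]), 'tool_rot': array([3.1415, 0.0001, 2.6948]), 'contact_force': array([ 0.3658,  0.3763, -0.9514]), 'torque': array([-0.0604, -0.0122,  0.0327]), 'grip_force': 0.0, 'opening': 0.09183570999833962}
[[ 0.0087 -0.9999 -0.0126  0.0671]
 [ 0.989   0.0067  0.1478 -0.5427]
 [-0.1477 -0.0137  0.9889 -1.1312]
 [ 0.      0.      0.      1.    ]] [[ 0.9574 -0.2887  0.0029 -0.5175]
 [ 0.1388  0.4692  0.8721 -0.1849]
 [-0.2531 -0.8346  0.4893 -1.021 ]
 [ 0.      0.      0.      1.    ]] [[ 0.0004  0.953   0.3028  0.0832]
 [ 1.     -0.0003 -0.0001 -0.0008]
 [-0.      0.3028 -0.953  -0.142 ]
 [ 0.      0.      0.      1.    ]] 486.27185081510027
```

View images.

View pics/top0.png

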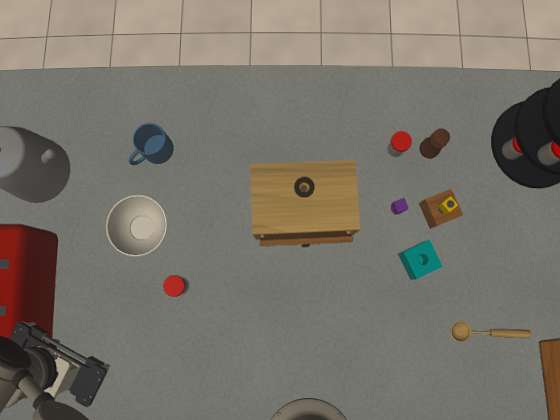

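View pics/side0.png

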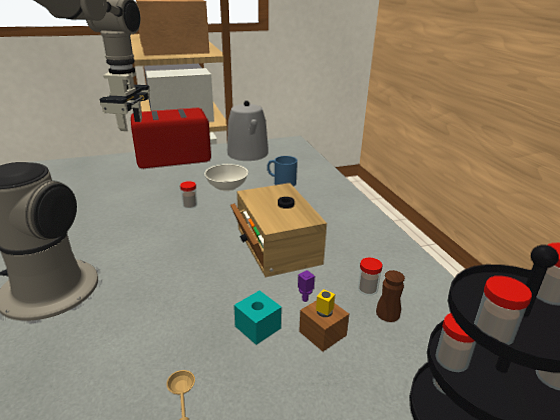

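```bash
cat > b.py <<'E'
from h import *
np.set_printoptions(precision=4,suppress=True)
t=shot('top');s=shot('side')
P=t['pixels']; S=s['pixels']
hsv=cv2.cvtColor(P,cv2.COLOR_RGB2HSV)
def blob(m,f):
    n,l,st,c=cv2.connectedComponentsWithStats(m.astype(np.uint8))
    return f(n,l,st,c)
# lock ring: dark pixels in box region (top)
m=(P.max(2)<60); m[:170]=0;m[205:]=0;m[:,:285]=0;m[:,325:]=0
ys,xs=np.nonzero(m); c,r=cv2.minEnclosingCircle(np.c_[xs,ys].astype(np.float32)); print('ring px',c,r,atz(t,c,.139))
sh=cv2.cvtColor(S,cv2.COLOR_RGB2HSV)
t_ = robot.tip_of(t,'lock_mouth')[0]['at']; s_=robot.tip_of(s,'lock_mouth')[0]['at']
print('lock net',t_,s_,tri(t,t_,s,s_), atz(t,t_,.139),atz(s,s_,.139))
# box top polygon
Hh,Ss,Vv=[hsv[...,i].astype(int) for i in range(3)]
print('box px',hsv[180,270],hsv[225,300],hsv[240,300],'key',hsv[204,448],hsv[203,452],'blk',hsv[212,430])
# yellow head
m=((abs(Hh-26)<5)&(Ss>170)); m[:190]=0;m[220:]=0;m[:,:425]=0;m[:,470:]=0
ys,xs=np.nonzero(m);print('yellow',len(xs),xs.min(),xs.max(),ys.min(),ys.max())
g=robot.tip_of(s,'key_grip');gt=robot.tip_of(t,'key_grip')
for a in gt[:3]:
  for b in g[:3]:print('grip',np.round(a['at'],1),np.round(b['at'],1),tri(t,a['at'],s,b['at']))
a=cv2.resize(P[120:280,380:480],None,fx=5,fy=5*.75,interpolation=cv2.INTER_CUBIC)[:600]
a=cv2.resize(P[185:285,385:475],None,fx=4.4,fy=4.4,interpolation=cv2.INTER_CUBIC)
b=cv2.resize(S[260:360,225:355],None,fx=4.4,fy=4.4,interpolation=cv2.INTER_CUBIC)
b=b[:, :400+4*40]
im=np.hstack([a,b])[:600]; im=cv2.resize(im,(800,int(im.shape[0]*800/im.shape[1])))
cv2.imwrite('pics/crop1.png',cv2.cvtColor(im,cv2.COLOR_RGB2BGR));
# corners of box top
bx=P[150:255,240:370]; cv2.imwrite('pics/box.png',cv2.cvtColor(cv2.resize(bx,(780,630-40),interpolation=cv2.INTER_CUBIC),cv2.COLOR_RGB2BGR))
np.save('top.npy',P);np.save('side.npy',S)
E
python3 b.py
```

```text
ring px (303.9890441894531, 186.71168518066406) 9.764250755310059 [0.5916 0.0167 0.139 ]
lock net [302.5, 187.1] [285.9, 200.7] (array([0.5918, 0.0198, 0.1358]), np.float64(0.0008839901056714775)) [0.5907 0.02   0.139 ] [0.5903 0.0141 0.139 ]
box px [ 19 131 148] [ 19 131 161] [ 15 157 120] key [120   8  67] [150   4  66] blk [ 13 142  86]
yellow 159 438 457 196 213
grip [448.1 203.5] [324.8 299.7] (array([ 0.562 , -0.3205,  0.0915]), np.float64(0.004991976556432406))
grip [448.1 203.5] [303.7 283.5] (array([ 0.5391, -0.3033,  0.1292]), np.float64(0.03774279247794823))
grip [399.5 205.7] [324.8 299.7] (array([ 0.5877, -0.2314,  0.0063]), np.float64(0.030160401590861956))
grip [399.5 205.7] [303.7 283.5] (array([ 0.5611, -0.2151,  0.051 ]), np.float64(0.008562079380339729))
```

View pics/crop1.png

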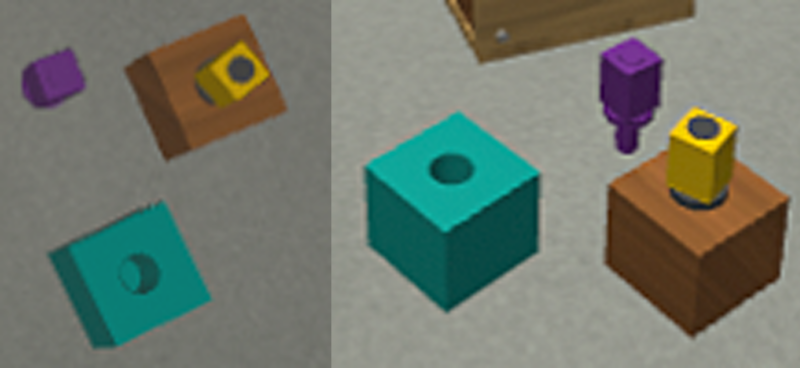

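View pics/box.png

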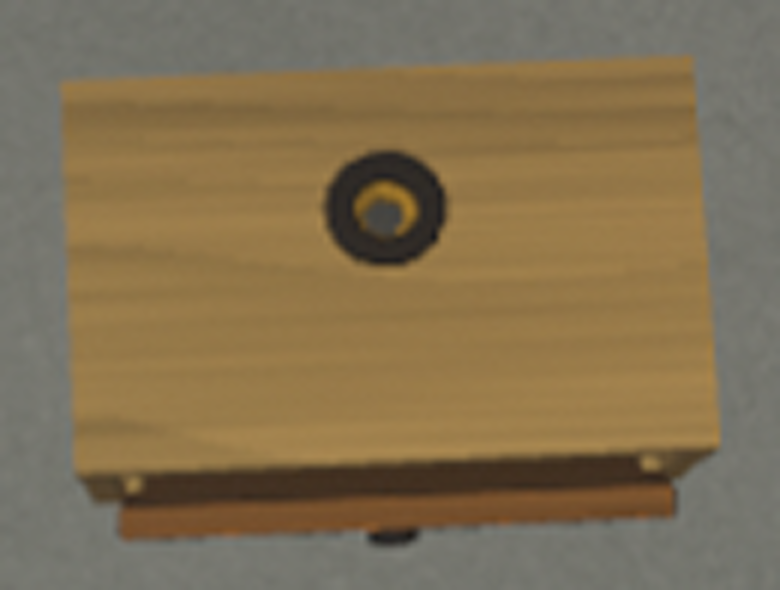

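```bash
cat > c.py <<'E'
from h import *
np.set_printoptions(precision=4,suppress=True)
from scipy.optimize import least_squares
t=shot('top')
C=np.array([[62,80],[692,57],[719,442],[78,472]])/[6,590/105]+[240,150]
W=[atz(t,c,.125) for c in C]
for w in W: print(w)
X=np.array([[.08,.12],[.08,-.12],[-.08,-.12],[-.08,.12]])
def pt(v,x,y): c,s=np.cos(v[2]),np.sin(v[2]);return np.array([v[0]+c*x-s*y,v[1]+s*x+c*y])
f=lambda v:np.concatenate([pt(v,*x)-w[:2] for x,w in zip(X,W)]+[2*(pt(v,.02,0)-[.5916,.0167])])
r=least_squares(f,[.57,.017,0]);v=r.x;print('box',v,np.abs(r.fun).max(),'lock',pt(v,.02,0))
D=np.array([[118,540],[675,515]])/[6,590/105]+[240,150]
for th in np.arange(.1,.66,.05):
    x=-.066-(.014*np.cos(th)+.082*np.sin(th));z=.02+.082*np.cos(th)-.014*np.sin(th)
    print(round(th,2),[np.linalg.norm(proj(t,[*pt(v,x,y),z])-d).round(1) for y,d in zip((.106,-.106),D)],pt(v,x,0),z)
k=atz(t,(450.5,203.7),.104);print('key',k)
B=np.array([[247,14],[287,107],[190,150]])/3.682+[385,185]
for b in B:print(atz(t,b,.06))
q=[atz(t,b,.06) for b in B];print('blk yaw',np.arctan2(*(q[0]-q[1])[[1,0]]),np.arctan2(*(q[2]-q[1])[[1,0]]),'centre',(q[0]+q[2])/2)
K=np.array([[241,42],[270,73]])/3.682+[385,185]
q=[atz(t,b,.104) for b in K];print('key edge',np.arctan2(*(q[0]-q[1])[[1,0]]),np.linalg.norm(q[0]-q[1]))
E
python3 c.py
```

```text
[0.646  0.1382 0.125 ]
[ 0.6571 -0.1008  0.125 ]
[ 0.5002 -0.1084  0.125 ]
[0.4866 0.1294 0.125 ]
box [0.5721 0.0151 0.0523] 0.0017241696305164145 lock [0.592  0.0162]
0.1 [np.float64(7.3), np.float64(7.1)] [0.4841 0.0105] 0.10019267371974254
0.15 [np.float64(5.5), np.float64(5.3)] [0.4801 0.0103] 0.09898709453612509
0.2 [np.float64(3.8), np.float64(3.5)] [0.4762 0.0101] 0.09758408875185096
0.25 [np.float64(2.0), np.float64(1.8)] [0.4723 0.0099] 0.09598716315070956
0.3 [np.float64(0.3), np.float64(0.2)] [0.4686 0.0097] 0.09420030921504095
0.35 [np.float64(1.4), np.float64(1.6)] [0.4649 0.0095] 0.09222799314910876
0.4 [np.float64(3.0), np.float64(3.2)] [0.4614 0.0093] 0.09007514471591548
0.45 [np.float64(4.6), np.float64(4.8)] [0.4579 0.0092] 0.0877471449153623
0.5 [np.float64(6.1), np.float64(6.4)] [0.4546 0.009 ] 0.08524981253455172
0.55 [np.float64(7.6), np.float64(7.8)] [0.4514 0.0088] 0.08258938960385025
0.6 [np.float64(9.0), np.float64(9.3)] [0.4484 0.0087] 0.07977252579506312
0.65 [np.float64(10.4), np.float64(10.6)] [0.4455 0.0085] 0.07680626180071802
key [ 0.5618 -0.3226  0.104 ]
[ 0.606  -0.3434  0.06  ]
[ 0.5447 -0.3671  0.06  ]
[ 0.5161 -0.3018  0.06  ]
blk yaw 0.3687313179634391 1.9827758841561403 centre [ 0.5611 -0.3226  0.06  ]
key edge 0.7331223248324638 0.026349676179953336
```

>>> carry_out:
  commands:
    - [[0,0,0],-0.167,0]
    - [[0,0,0],-0.167,0]
    - [[0,0,0],-0.166,0]
    - [[-0.018,-0.0446,0],0,0]
    - [[-0.018,-0.0446,0],0,0]
    - [[-0.018,-0.0446,0],0,0]
    - [[-0.018,-0.0446,0],0,0]
    - [[-0.018,-0.0446,0],0,0]
    - [[-0.018,-0.0446,0],0,0]
    - [[-0.018,-0.0446,0],0,0]
    - [[-0.018,-0.0446,0],0,0]
    - [[-0.018,-0.0446,0],0,0]
    - [[-0.018,-0.0446,0],0,0]

```text
time: 3.92
tool_pos: [0.4309, 0.0361, 0.244]
tool_rot: [3.141, 0.001, -3.089]
contact_force: [-0.5, 0.0, 0.6]
opening: 0.0002
grip_force: 0.0
```

>>> carry_out:
  commands:
    - [[0,0,0.05],0,0]
    - [[0,0,0.05],0,0]
    - [[0,0,0.042],0,0]
    - [[-0.01,0,0],0,0]
    - [[-0.008,0,0],0,0]
    - [[-0.006,0,0],0,0]
    - [[-0.006,0,0],0,0]
    - [[-0.006,0,0],0,0]
    - [[-0.006,0,0],0,0]

```text
time: 5.05
tool_pos: [0.4726, 0.04, 0.102]
tool_rot: [3.142, 0.0, -3.088]
contact_force: [-2.6, -0.2, 1.8]
opening: 0.0005
grip_force: 1.2
```

>>> carry_out:
  commands:
    - [[-0.003,0,0],0,0]
    - [[-0.003,0,0],0,0]
    - [[-0.002,0,0],0,0]

```text
time: 5.42
tool_pos: [0.48, 0.0404, 0.1016]
tool_rot: [3.141, -0.001, -3.088]
contact_force: [-7.1, -0.6, 5.4]
opening: 0.0004
grip_force: 3.7
```

>>> carry_out:
  commands:
    - [[-0.002,0,0],0,0]
    - [[-0.0015,0,0],0,0]

```text
time: 5.68
tool_pos: [0.4799, 0.0404, 0.1013]
tool_rot: [3.141, -0.009, -3.088]
contact_force: [-18.5, -2.5, 13.7]
opening: 0.0002
grip_force: 9.3
```

>>> carry_out:
  commands:
    - [[0.033,0,0],0,0]
    - [[0,0,-0.062],0,0.6]
    - [[0,0,-0.062],0,0.6]
    - [[-0.0116,-0.0459,0],0,0.6]
    - [[-0.0116,-0.0459,0],0,0.6]
    - [[-0.0116,-0.0459,0],0,0.6]
    - [[-0.0116,-0.0459,0],0,0.6]
    - [[-0.0116,-0.0459,0],0,0.6]
    - [[-0.0116,-0.0459,0],0,0.6]
    - [[-0.0116,-0.0459,0],0,0.6]
    - [[-0.0116,-0.0459,0],0,0.6]
    - [[0,0,0],0.178,0.6]
    - [[0,0,0],0.178,0.6]
    - [[0,0,0],0.178,0.6]
    - [[0,0,0],0.178,0.6]
    - [[0,0,0],0.178,0.6]

```text
time: 7.68
tool_pos: [0.5633, -0.3232, 0.2255]
tool_rot: [3.141, 0.001, 2.299]
contact_force: [-0.3, 0.4, -0.8]
opening: 0.055
grip_force: 0.0
```

```bash
cat > d.py <<'E'
from h import *
np.set_printoptions(precision=4,suppress=True)
w=shot('wrist');t=shot('top');print(w['Tw'][:3,3],w['fx'],w['cx'],w['cy'])
for k in ['key','key_grip','key_block']: print(k,[(np.round(x['at'],1).tolist(),round(x['p'],2)) for x in robot.tip_of(w,k)[:3]])
g=robot.tip_of(w,'key_grip')
if g: print(atz(w,g[0]['at'],.089))
im=np.vstack([w['pixels'],]);a=cv2.resize(t['pixels'][150:255,240:370],(390,315))
can=np.zeros((420,800,3),np.uint8);can[:,:560]=w['pixels'];can[:315-0,560:]=a[:,75:315]
cv2.imwrite('pics/w1.png',can[...,::-1]);cv2.imwrite('w1full.png',w['pixels'][...,::-1])
import pickle;pickle.dump(w,open('w1.pkl','wb'));print(robot.observe()['time'])
E
python3 d.py
```

```text
[ 0.5633 -0.3232  0.2255] 352.37139212538676 281.8412319323946 211.64355601039844
key [([281.4, 183.1], 0.82), ([354.9, 101.7], 0.61)]
key_grip [([369.7, 101.7], 0.64), ([283.4, 202.7], 0.56)]
key_block [([284.8, 181.0], 0.89), ([223.1, 49.2], 0.62)]
[ 0.5579 -0.2189  0.089 ]
7.975
```

View pics/w1.png

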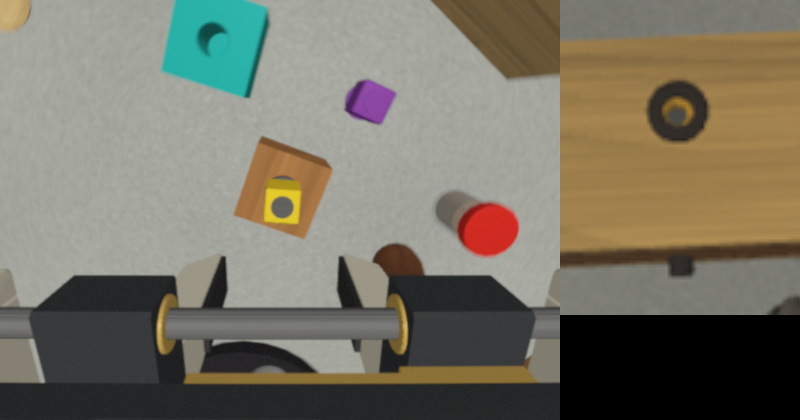

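```bash
cat > e.py <<'E'
from h import *
import pickle
np.set_printoptions(precision=4,suppress=True)
w=pickle.load(open('w1.pkl','rb'));P=w['pixels']
h=cv2.cvtColor(P,cv2.COLOR_RGB2HSV).astype(int)
print(h[195,270],h[184,280],h[215,295])
m=((abs(h[...,0]-26)<6)&(h[...,1]>150)&(h[...,2]>200))
m[:150]=0;m[240:]=0;m[:,:240]=0;m[:,330:]=0
c=max(cv2.findContours(m.astype(np.uint8),0,2)[0],key=cv2.contourArea)
r=cv2.minAreaRect(c);print(r)
b=cv2.boxPoints(r);W=np.array([atz(w,p,.104) for p in b]);print(W,W.mean(0))
e=W[1]-W[0];f=W[2]-W[1];print('yaw edges',np.arctan2(e[1],e[0]),np.arctan2(f[1],f[0])%np.pi,np.linalg.norm(e),np.linalg.norm(f))
c=W.mean(0); T=w['Tw']
print('in tool',T[:3,:3].T@(c-T[:3,3]))
# block centre from top corners
B=[(262,137),(331,167),(304,238),(234,214)]
# mill top
q=atz(w,(400,262),.11);print('mill',q,T[:3,:3].T@(q-T[:3,3]))
E
python3 e.py
```

```text
[ 26 209 228] [ 25 214 168] [ 26 209 228]
((281.98223876953125, 205.7487335205078), (34.12733459472656, 33.27237319946289), 4.085616588592529)
[[ 0.5578 -0.34    0.104 ]
 [ 0.5415 -0.3184  0.104 ]
 [ 0.5623 -0.3024  0.104 ]
 [ 0.5793 -0.3236  0.104 ]] [ 0.5603 -0.3211  0.104 ]
yaw edges 2.2164004962098853 0.6549850521347166 0.02708527757462228 0.026256492781176536
in tool [ 0.0037 -0.0009  0.1215]
mill [ 0.6613 -0.2916  0.11  ] [-0.0415  0.0941  0.1156]
```

>>> carry_out:
  commands:
    - [[0.003,-0.001,0.05],0.04,0.6]
    - [[0,0,0.05],0,0.6]
    - [[0,0,0.0375],0,0.6]
    - [[0,0,0],0,0]
    - [[0,0,0],0,0]
    - [[0,0,0],0,0]
  newtons: 30

```text
time: 8.72
tool_pos: [0.5613, -0.3222, 0.0906]
tool_rot: [3.14, 0.004, 2.265]
contact_force: [0.8, 1.1, 1.2]
opening: 0.0298
grip_force: 1.0
```

>>> carry_out:
  commands:
    - [[0,0,0],0,0]
    - [[0,0,0],0,0]

```text
time: 8.98
tool_pos: [0.5612, -0.3221, 0.0905]
tool_rot: [3.14, 0.004, 2.265]
contact_force: [-0.2, -0.8, 5.9]
opening: 0.0279
grip_force: 29.9
```

>>> carry_out:
  commands:
    - [[0,0,-0.03],0,0]
    - [[0,0,-0.05],0,0]
    - [[0,0,-0.055],0,0]
    - [[0,0,0],0,0]

```text
time: 9.48
tool_pos: [0.562, -0.3227, 0.2293]
tool_rot: [3.139, 0.011, 2.265]
contact_force: [0.0, 0.1, -1.0]
opening: 0.0277
grip_force: 29.9
```

```bash
cat > f.py <<'E'
from h import *
np.set_printoptions(precision=4,suppress=True)
s=shot('side');w=shot('wrist');o=robot.observe();print(o['tool_pos'],o['tool_rot'],o['opening'])
tip=o['tool_pos']-[0,0,.0595]
p=proj(s,tip).round().astype(int);print(p)
S=s['pixels'][max(0,p[1]-60):p[1]+30,p[0]-45:p[0]+45];a=cv2.resize(S,(420,420),interpolation=cv2.INTER_CUBIC)
q=proj(w,tip).round().astype(int);print(q)
x0,y0=max(0,q[0]-50),max(0,q[1]-60)
b=cv2.resize(w['pixels'][y0:y0+100,x0:x0+90],(380,420),interpolation=cv2.INTER_CUBIC)
cv2.imwrite('pics/shaft.png',np.hstack([a,b])[...,::-1])
E
python3 f.py
```

```text
[ 0.56   -0.3213  0.2236] [3.1414 0.0007 2.2649] 0.027865458083449108
[328 270]
[283 237]
```

View pics/shaft.png

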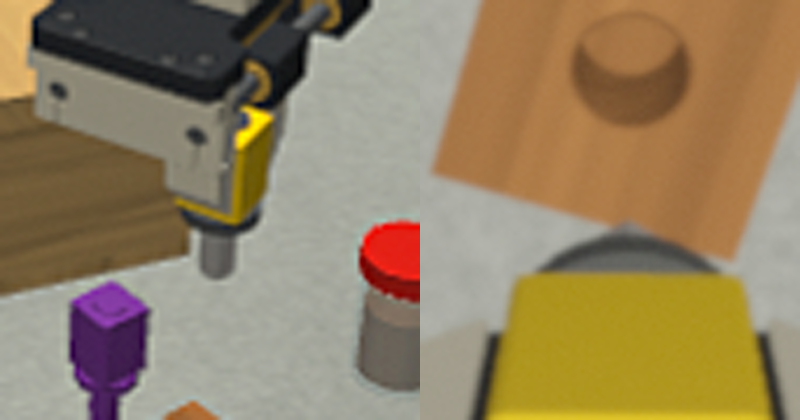

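```bash
cat > g.py <<'E'
from h import *
np.set_printoptions(precision=1,suppress=True)
w=shot('wrist');np.save('w2.npy',w['pixels']);T=w['Tw']
g=cv2.cvtColor(w['pixels'],cv2.COLOR_RGB2GRAY)
for y in range(226,242):print(y,*['%3d'%v for v in g[y,264:304]])
for name,a0 in (('vertex to -x',0),('flat to -x',np.pi/6)):
    for z,r in ((.0595,.011),(.0555,.014)):
        pts=[proj(w,(T@np.array([r/3**.5*np.cos(a0+k*np.pi/3),r/3**.5*np.sin(a0+k*np.pi/3),z,1]))[:3]) for k in range(6)]
        print(name,r,np.array(pts).tolist() and [p.round(1).tolist() for p in pts if p[1]<240])
# collar lower rim top
for z in (.0305,.0245):
    print('collar',z,proj(w,(T@np.array([-.016,0,z,1]))[:3]))
E
python3 g.py
```

```text
226 138 137 136 136 135 133 131 131 132 132 134 132 133 134 134 133 130 129 129 128 129 129 130 130 130 129 127 125 124 123 123 124 122 121 119 121 123 124 129 129
227 136 138 136 134 134 131 131 132 132 133 132 133 133 134 133 133 130 131 128 128 128 129 130 130 127 127 127 125 124 124 122 122 122 121 121 122 121 126 130 130
228 142 138 136 135 133 131 129 130 133 135 134 133 134 133 133 133 130 128 126 128 130 129 130 130 128 127 128 126 123 124 121 121 122 122 120 122 123 126 129 130
229 152 148 144 139 136 131 131 131 132 134 132 133 134 134 132 130 129 126 128 128 128 130 129 131 128 127 126 124 124 124 120 122 121 121 121 123 124 127 130 130
230 167 164 159 156 148 142 138 136 133 135 135 134 134 132 132 127 123 123 125 128 132 130 129 129 128 126 126 124 124 123 122 121 120 121 122 122 124 129 130 130
231 172 171 170 168 165 160 153 146 142 139 136 134 130 126 123 120 116 114 121 126 127 130 131 131 129 124 125 124 122 124 122 122 122 122 121 123 126 128 129 131
232 171 171 172 173 172 169 165 161 158 150 141 130 121 114 113 108 103 102 108 110 115 119 120 123 124 123 124 122 
[... 1115 characters left out ...]
  99  99  99  99  99  99 100  98  94  91  88  84  77  74  73  76  84 105 118 128
240  69  71  76  84  90  95  97  99  99 100 101 101 100  99 103 101 101 101 100 102 102 102 102 101 100  99 104 102 100 100  99  95  93  85  79  76  76  85  99 114
241  94  98 103 109 111 110 111 113 113 114 113 115 114 112 113 114 112 112 113 112 112 112 111 112 110 110 111 109 110 110 111 110 108 107 103  95  93  89  95 107
vertex to -x 0.011 [[283.5, 231.0], [292.5, 235.8], [274.6, 235.8]]
vertex to -x 0.014 [[283.6, 230.7], [295.2, 236.9], [271.9, 236.9]]
flat to -x 0.011 [[288.7, 232.3], [278.3, 232.3]]
flat to -x 0.014 [[290.3, 232.3], [276.8, 232.3]]
collar 0.0305 [283.7 287.6]
collar 0.0245 [283.8 293.3]
```

>>> carry_out:
  commands:
    - [[0,0,0],-0.135,0]
    - [[0,0,0],-0.135,0]
    - [[0,0,0],-0.135,0]
    - [[0.0156,0.0394,0],0,0]
    - [[0.0156,0.0394,0],0,0]
    - [[0.0156,0.0394,0],0,0]
    - [[0.0156,0.0394,0],0,0]
    - [[0.0156,0.0394,0],0,0]
    - [[0.0156,0.0394,0],0,0]
    - [[0.0156,0.0394,0],0,0]
    - [[0.0156,0.0394,0],0,0]
    - [[0,0,0],0,0]
    - [[0,0,0],0,0]

```text
time: 11.25
tool_pos: [0.5917, 0.0158, 0.2219]
tool_rot: [-3.14, -0.002, 2.67]
contact_force: [-0.5, -0.2, -0.9]
opening: 0.0279
grip_force: 29.9
```

```bash
cat > i.py <<'E'
from h import *
np.set_printoptions(precision=4,suppress=True)
w=shot('wrist');s=shot('side');T=w['Tw'];print(T[:3,3],robot.observe()['tool_rot'],robot.observe()['contact_force'])
for n,p in (('w',w),('s',s)):
  for k in ('lock_mouth','lock_socket','key','key_grip'):print(n,k,[(np.round(x['at'],1).tolist(),round(x['p'],2)) for x in robot.tip_of(p,k)[:2]])
tip=T[:3,3]-[0,0,.0595]
print('tip px',proj(w,tip),proj(s,tip),'mouth px',proj(w,[.592,.0165,.139]),proj(s,[.592,.0165,.139]))
b=s['pixels'];q=proj(s,tip).round().astype(int)
b=cv2.resize(b[q[1]-55:q[1]+35,q[0]-40:q[0]+40],(373,420),interpolation=cv2.INTER_CUBIC)
a=w['pixels'][:, 67:493]
cv2.imwrite('pics/lk.png',np.hstack([a,b])[...,::-1]);np.save('w3.npy',w['pixels'])
E
python3 i.py
```

```text
[0.5917 0.0158 0.2219] [-3.1408 -0.0012  2.6686] [-0.6009  0.3945 -1.6757]
w lock_mouth [([287.5, 225.7], 0.87)]
w lock_socket [([286.3, 216.7], 0.92)]
w key [([281.7, 239.3], 0.94), ([87.8, 254.7], 0.74)]
w key_grip [([284.6, 289.4], 0.98), ([54.8, 273.7], 0.77)]
s lock_mouth [([284.9, 199.4], 0.81)]
s lock_socket []
s key [([285.9, 195.7], 0.45)]
s key_grip [([306.6, 283.7], 0.74), ([285.2, 170.5], 0.47)]
tip px [283.2125 241.412 ] [286.4219 192.3622] mouth px [284.2914 228.1791] [286.2256 200.2006]
```

View pics/lk.png

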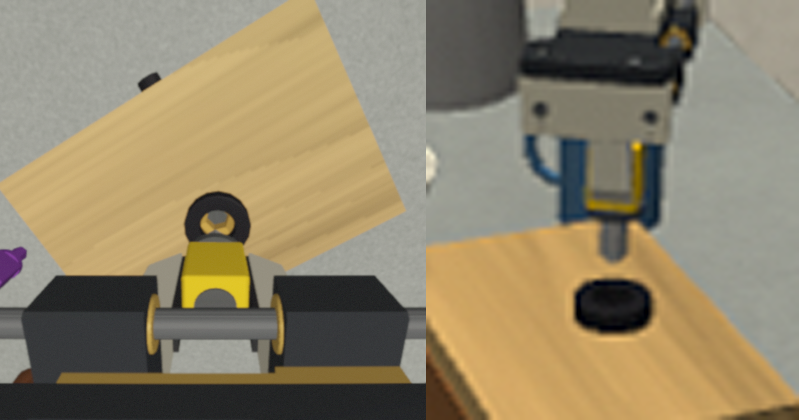

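```bash
cat > j.py <<'E'
from h import *
np.set_printoptions(precision=4,suppress=True)
w=shot('wrist');P=w['pixels'];T=w['Tw']
g=P.max(2)
n,l,st,c=cv2.connectedComponentsWithStats(((g<75)&(np.arange(420)[:,None]<250)&(np.arange(420)[:,None]>180)&(abs(np.arange(560)-285)<45)).astype(np.uint8))
i=1+st[1:,4].argmax();m=(l==i);print(st[i])
ys,xs=np.nonzero(m)
pts=[]
for y in range(ys.min(),226):   # outer boundary: first & last dark columns
    r=np.nonzero(m[y])[0]; pts+= [(r[0],y),(r[-1],y)]
pts=np.array(pts,float)
# fit: project circle radius 23mm at top z .139 (upper boundary: top rim) ; fit centre
from scipy.optimize import least_squares
a=np.linspace(0,2*np.pi,73)[:-1]
def res(v):
    C=np.array([proj(w,[v[0]+.023*np.cos(t),v[1]+.023*np.sin(t),.139]) for t in a])
    C2=np.array([proj(w,[v[0]+.023*np.cos(t),v[1]+.023*np.sin(t),.125]) for t in a])
    H=cv2.convexHull(np.r_[C,C2].astype(np.float32))
    return np.array([cv2.pointPolygonTest(H,tuple(map(float,p)),True) for p in pts])
r=least_squares(res,[.592,.0165],diff_step=1e-3);print('ring',r.x,np.abs(r.fun).mean(),len(pts))
for y in range(226,240,2):print(y,*P[y,268:304].mean(1).astype(int))
print('pred shaft cols at r7', proj(w,(T@[0.008,-.007,.0555,1])[:3]),proj(w,(T@[0.008,.007,.0555,1])[:3]),proj(w,(T@[0.008,0,.0555,1])[:3]))
for k in ('key','lock_mouth','lock_socket'):
    q=robot.tip_of(w,k)[0]['at'];z={'key':T[2,3]-.0595,'lock_mouth':.139,'lock_socket':.123}[k];q=atz(w,q,z);print(k,q,T[:3,:3].T@(q-T[:3,3]))
q=np.r_[r.x,.139];print('ring tool',T[:3,:3].T@(q-T[:3,3]))
E
python3 j.py
```

```text
[ 252  190   64   52 1912]
ring [0.5936 0.0156] 0.786585621097278 72
226 97 129 143 149 149 151 151 150 149 143 133 120 108 99 96 100 105 108 114 121 129 133 136 138 135 131 128 127 125 123 111 81 45 25 33 38
228 46 81 110 129 142 147 148 150 150 152 148 144 137 133 133 138 142 144 145 145 145 147 147 147 147 145 138 131 123 109 78 44 25 26 33 38
230 28 40 62 85 108 128 141 147 148 148 144 137 125 117 120 128 137 142 144 146 147 145 146 147 144 144 143 133 111 74 43 25 24 22 34 38
232 26 25 27 35 53 84 106 114 117 110 101 91 85 85 95 99 104 112 120 127 133 137 135 131 125 114 97 74 48 29 23 26 29 31 36 36
234 36 35 36 40 48 54 57 62 61 61 60 59 60 60 62 62 62 62 64 66 70 76 78 79 67 53 39 25 24 23 24 32 35 36 36 41
236 50 50 51 53 54 55 57 61 62 62 62 65 67 66 65 68 63 65 65 63 60 62 63 60 60 59 55 55 48 42 41 37 38 39 41 38
238 52 55 63 66 75 78 84 85 84 88 87 91 91 92 90 89 90 91 89 87 86 86 81 80 73 69 67 64 61 63 63 56 55 46 42 39
pred shaft cols at r7 [271.434  231.3724] [294.809  231.3799] [283.1216 231.3764]
key [0.5899 0.0145 0.1638] [ 0.0015 -0.0023  0.0595]
lock_mouth [0.5894 0.0154 0.139 ] [ 0.0024 -0.0017  0.0843]
lock_socket [0.5904 0.0198 0.123 ] [0.0035 0.0027 0.1003]
ring tool [-0.0012  0.0004  0.0843]
```

>>> carry_out:
  commands:
    - [[0,0.001,0.018],0,0]
    - [[0,0,0.018],0,0]
    - [[0,0,0.002],0,0]
    - [[0,0,0.002],0,0]
    - [[0,0,0.002],0,0]
  newtons: 30

```text
time: 12.58
tool_pos: [0.5932, 0.017, 0.1819]
tool_rot: [3.141, 0.001, 2.67]
contact_force: [-0.1, 0.5, -1.5]
opening: 0.0274
grip_force: 29.9
```

>>> carry_out:
  commands:
    - [[0,0,0.002],0,0]
    - [[0,0,0.002],0,0]
    - [[0,0,0.002],0,0]

```text
time: 12.95
tool_pos: [0.5929, 0.0169, 0.1754]
tool_rot: [3.141, 0.001, 2.67]
contact_force: [0.2, -0.4, 0.4]
opening: 0.0279
grip_force: 29.9
```

>>> carry_out:
  commands:
    - [[0,0,0.002],0,0]
    - [[0,0,0.002],0,0]

```text
time: 13.2
tool_pos: [0.593, 0.0168, 0.1718]
tool_rot: [3.141, 0.001, 2.67]
contact_force: [-0.9, -1.2, 5.2]
opening: 0.0277
grip_force: 29.9
```

>>> carry_out:
  commands:
    - [[0,0,0.002],0,0]
    - [[0,0,0.001],0,0]
    - [[0,0,0],0,0]

```text
time: 13.58
tool_pos: [0.593, 0.0168, 0.1695]
tool_rot: [3.141, 0.002, 2.67]
contact_force: [-2.2, -1.2, 8.3]
opening: 0.0278
grip_force: 29.9
```

>>> carry_out:
  commands:
    - [[0,0,0.002],0,0]
    - [[0,0,0],0,0]

```text
time: 13.82
tool_pos: [0.593, 0.0168, 0.1694]
tool_rot: [3.141, 0.003, 2.67]
contact_force: [-6.3, -2.1, 20.3]
opening: 0.0276
grip_force: 29.9
```

>>> carry_out:
  commands:
    - [[0,0,-0.003],0,0]
    - [[0,0,0],0.157,0]
    - [[0,0,0],0.157,0]
    - [[0,0,0],0.157,0]
    - [[0,0,0],0.157,0]
    - [[0,0,0],0.157,0]
    - [[0,0,0],0.157,0]
    - [[0,0,0],0.157,0]
    - [[0,0,0],0.157,0]
    - [[0,0,0],0.157,0]
    - [[0,0,0],0.157,0]
    - [[0,0,0],0,0]
  newtons: 40

```text
time: 15.32
tool_pos: [0.5922, 0.0166, 0.1695]
tool_rot: [-3.141, 0.001, 1.098]
contact_force: [-3.9, -1.7, 6.2]
opening: 0.0279
grip_force: 39.9
```

```bash
python3 -c "
from h import *
o=robot.observe();print({k:o[k] for k in('tool_pos','tool_rot','contact_force','torque','opening')})"
```

```text
{'tool_pos': array([0.59218478, 0.01664031, 0.16946149]), 'tool_rot': array([-3.14078122e+00,  1.15209276e-03,  1.09824463e+00]), 'contact_force': array([-3.87683167, -1.74042159,  6.24924369]), 'torque': array([-0.53339928,  0.84131614, -0.04475031]), 'opening': 0.027895894532344676}
```

>>> carry_out:
  commands:
    - [[0,0,0],0,0.7]
    - [[0,0,0],0,0.7]
    - [[0,0,0],0,0.7]
    - [[0,0,0],0,0.7]
    - [[0,0,0],-0.157,0.7]
    - [[0,0,0],-0.157,0.7]
    - [[0,0,0],-0.157,0.7]
    - [[0,0,0],-0.157,0.7]
    - [[0,0,0],-0.157,0.7]
    - [[0,0,0],-0.157,0.7]
    - [[0,0,0],-0.157,0.7]
    - [[0,0,0],-0.157,0.7]
    - [[0,0,0],-0.157,0.7]
    - [[0,0,0],-0.157,0.7]
    - [[0,0,0],0,0]
    - [[0,0,0],0,0]
    - [[0,0,0],0,0]
    - [[0,0,0],0,0]
    - [[0,0,0],0,0]

```text
time: 17.7
tool_pos: [0.5927, 0.0169, 0.1692]
tool_rot: [-3.142, 0.0, 2.669]
contact_force: [-0.7, -0.6, -0.5]
opening: 0.0278
grip_force: 40.0
```

>>> carry_out:
  commands:
    - [[0,0,0],0.157,0]
    - [[0,0,0],0.157,0]
    - [[0,0,0],0.157,0]
    - [[0,0,0],0.157,0]
    - [[0,0,0],0.157,0]
    - [[0,0,0],0.157,0]
    - [[0,0,0],0.157,0]
    - [[0,0,0],0,0]

```text
time: 18.7
tool_pos: [0.5924, 0.0167, 0.1692]
tool_rot: [-3.141, 0.0, 1.572]
contact_force: [-2.4, -1.5, 0.7]
opening: 0.0275
grip_force: 40.0
```

```bash
cat > o.py <<'E'
from h import *
o=robot.observe();print({k:np.round(o[k],4) for k in('time','tool_pos','tool_rot','contact_force','torque','opening')},o['qpos'][5],o['joint_efforts'][5])
E
python3 o.py
```

```text
{'time': np.float64(18.7), 'tool_pos': array([0.5924, 0.0167, 0.1692]), 'tool_rot': array([-3.1409e+00,  4.0000e-04,  1.5720e+00]), 'contact_force': array([-2.4086, -1.5054,  0.7123]), 'torque': array([-0.4453,  0.4711, -0.0081]), 'opening': np.float64(0.0275)} -0.10182499134688505 0.870390348136425
```

>>> carry_out:
  commands:
    - [[0,0,0],0.06,0]
    - [[0,0,0],0,0]

```text
time: 18.95
tool_pos: [0.5924, 0.0167, 0.1693]
tool_rot: [-3.141, 0.0, 1.514]
contact_force: [-2.7, -1.6, 1.8]
opening: 0.0278
grip_force: 40.0
```

```bash
python3 o.py
```

```text
{'time': np.float64(18.95), 'tool_pos': array([0.5924, 0.0167, 0.1693]), 'tool_rot': array([-3.1409e+00,  5.0000e-04,  1.5140e+00]), 'contact_force': array([-2.7258, -1.5779,  1.8111]), 'torque': array([-0.4331,  0.5814,  0.0418]), 'opening': np.float64(0.0278)} -0.04379079237779383 0.34414345398545265
```

>>> carry_out:
  commands:
    - [[0,0,0],0.06,0]
    - [[0,0,0],0,0]

```text
time: 19.2
tool_pos: [0.5924, 0.0167, 0.1692]
tool_rot: [-3.141, 0.0, 1.454]
contact_force: [-2.4, -2.9, 2.5]
opening: 0.0279
grip_force: 40.0
```

```bash
python3 o.py
```

```text
{'time': np.float64(19.2), 'tool_pos': array([0.5924, 0.0167, 0.1692]), 'tool_rot': array([-3.1409e+00,  4.0000e-04,  1.4537e+00]), 'contact_force': array([-2.3974, -2.9301,  2.5473]), 'torque': array([-0.5831,  0.7038,  0.0544]), 'opening': np.float64(0.0279)} 0.016453433754388902 0.34324186854064465
```

>>> carry_out:
  commands:
    - [[0,0,0],0.05,0]
    - [[0,0,0],0,0]

```text
time: 19.45
tool_pos: [0.5924, 0.0168, 0.1693]
tool_rot: [-3.141, 0.0, 1.403]
contact_force: [-3.6, -3.4, 2.9]
opening: 0.0277
grip_force: 40.0
```

```bash
python3 o.py
```

```text
{'time': np.float64(19.45), 'tool_pos': array([0.5924, 0.0168, 0.1693]), 'tool_rot': array([-3.1409e+00,  4.0000e-04,  1.4035e+00]), 'contact_force': array([-3.5583, -3.3707,  2.8996]), 'torque': array([-0.5875,  0.8728,  0.0499]), 'opening': np.float64(0.0277)} 0.06668684764043113 0.2946979645639658
```

>>> carry_out:
  commands:
    - [[0,0,0],0.05,0]
    - [[0,0,0],0,0]

```text
time: 19.7
tool_pos: [0.5924, 0.0168, 0.1692]
tool_rot: [-3.141, 0.0, 1.353]
contact_force: [-3.5, -4.4, 2.9]
opening: 0.0275
grip_force: 40.0
```

```bash
python3 o.py
```

```text
{'time': np.float64(19.7), 'tool_pos': array([0.5924, 0.0168, 0.1692]), 'tool_rot': array([-3.1409e+00,  4.0000e-04,  1.3534e+00]), 'contact_force': array([-3.4511, -4.4453,  2.9387]), 'torque': array([-0.6627,  0.9036,  0.0084]), 'opening': np.float64(0.0275)} 0.11676290106330396 0.2581490110605955
```

>>> carry_out:
  commands:
    - [[0,0,0],0.06,0]
    - [[0,0,0],0,0]

```text
time: 19.95
tool_pos: [0.5924, 0.0168, 0.1692]
tool_rot: [-3.141, 0.0, 1.293]
contact_force: [-3.6, -3.1, 3.1]
opening: 0.0279
grip_force: 40.0
```

```bash
python3 o.py
```

```text
{'time': np.float64(19.95), 'tool_pos': array([0.5924, 0.0168, 0.1692]), 'tool_rot': array([-3.1408e+00,  5.0000e-04,  1.2933e+00]), 'contact_force': array([-3.599 , -3.1382,  3.1243]), 'torque': array([-0.6957,  0.9488,  0.0223]), 'opening': np.float64(0.0279)} 0.1769191681904902 0.28495355509221554
```

>>> carry_out:
  commands:
    - [[0,0,0],0.06,0]
    - [[0,0,0],0,0]

```text
time: 20.2
tool_pos: [0.5924, 0.0168, 0.1692]
tool_rot: [-3.141, 0.001, 1.233]
contact_force: [-4.3, -2.9, 2.7]
opening: 0.0281
grip_force: 40.0
```

```bash
python3 o.py
```

```text
{'time': np.float64(20.2), 'tool_pos': array([0.5924, 0.0168, 0.1692]), 'tool_rot': array([-3.1408e+00,  6.0000e-04,  1.2334e+00]), 'contact_force': array([-4.3454, -2.9113,  2.7163]), 'torque': array([-0.6381,  1.003 ,  0.066 ]), 'opening': np.float64(0.0281)} 0.23678440135235584 0.33028791658580303
```

>>> carry_out:
  commands:
    - [[0,0,0],0.05,0]
    - [[0,0,0],0,0]

```text
time: 20.45
tool_pos: [0.5924, 0.0168, 0.1692]
tool_rot: [-3.141, 0.001, 1.184]
contact_force: [-4.0, -2.9, 2.6]
opening: 0.0279
grip_force: 40.0
```

```bash
python3 o.py
```

```text
{'time': np.float64(20.45), 'tool_pos': array([0.5924, 0.0168, 0.1692]), 'tool_rot': array([-3.1409e+00,  6.0000e-04,  1.1836e+00]), 'contact_force': array([-4.0031, -2.8739,  2.6227]), 'torque': array([-0.6462,  1.0145,  0.1077]), 'opening': np.float64(0.0279)} 0.2866538404900417 0.3036837838590145
```

>>> carry_out:
  commands:
    - [[0,0,0],0.05,0]
    - [[0,0,0],0,0]

```text
time: 20.7
tool_pos: [0.5923, 0.0168, 0.1692]
tool_rot: [-3.141, 0.001, 1.134]
contact_force: [-4.3, -2.8, 3.3]
opening: 0.028
grip_force: 40.0
```

```bash
python3 o.py
```

```text
{'time': np.float64(20.7), 'tool_pos': array([0.5923, 0.0168, 0.1692]), 'tool_rot': array([-3.1408e+00,  7.0000e-04,  1.1336e+00]), 'contact_force': array([-4.3371, -2.8341,  3.2817]), 'torque': array([-0.6757,  1.0138,  0.1567]), 'opening': np.float64(0.028)} 0.33659354946162673 0.32918427139520645
```

>>> carry_out:
  commands:
    - [[0,0,0],0.05,0]
    - [[0,0,0],0,0]

```text
time: 20.95
tool_pos: [0.5923, 0.0168, 0.1692]
tool_rot: [-3.141, 0.001, 1.084]
contact_force: [-5.5, -3.4, 3.6]
opening: 0.0283
grip_force: 40.0
```

```bash
python3 o.py
```

```text
{'time': np.float64(20.95), 'tool_pos': array([0.5923, 0.0168, 0.1692]), 'tool_rot': array([-3.1408e+00,  8.0000e-04,  1.0836e+00]), 'contact_force': array([-5.5236, -3.4421,  3.5573]), 'torque': array([-0.6505,  0.9967,  0.106 ]), 'opening': np.float64(0.0283)} 0.3865784795315391 0.31160191632807255
```

>>> carry_out:
  commands:
    - [[0,0,0],0.05,0]
    - [[0,0,0],0,0]

```text
time: 21.2
tool_pos: [0.5923, 0.0168, 0.1692]
tool_rot: [-3.141, 0.001, 1.034]
contact_force: [-5.4, -2.7, 3.5]
opening: 0.0281
grip_force: 40.0
```

```bash
python3 o.py
```

```text
{'time': np.float64(21.2), 'tool_pos': array([0.5923, 0.0168, 0.1692]), 'tool_rot': array([-3.1408e+00,  8.0000e-04,  1.0336e+00]), 'contact_force': array([-5.3613, -2.7145,  3.5111]), 'torque': array([-0.6546,  1.0508,  0.1077]), 'opening': np.float64(0.0281)} 0.4366671859530071 0.2966391574591398
```

```bash
cat > k.py <<'E'
from h import *
import sys
np.set_printoptions(precision=4,suppress=True)
w=shot('wrist');t=shot('top');T=w['Tw'];print(T[:3,3],robot.observe()['tool_rot'][2])
P=w['pixels'];h=cv2.cvtColor(P,cv2.COLOR_RGB2HSV).astype(int)
a=cv2.resize(P[180:360,200:370],(566,600),interpolation=cv2.INTER_CUBIC)
cv2.imwrite('pics/'+sys.argv[1],a[...,::-1])
E
python3 k.py k1.png
```

```text
[0.5923 0.0168 0.1692] 1.0339907914428481
```

View pics/k1.png

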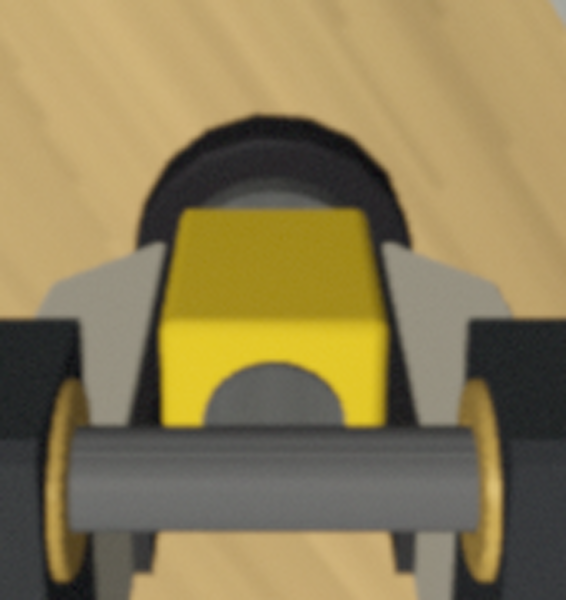

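>>> carry_out:
  commands:
    - [[0,0,0],0,0.7]
    - [[0,0,0],0,0.7]
    - [[0,0,0],0,0.7]
    - [[0,0,0],0,0.7]
    - [[0,0,0],-0.157,0.7]
    - [[0,0,0],-0.157,0.7]
    - [[0,0,0],-0.157,0.7]
    - [[0,0,0],-0.157,0.7]
    - [[0,0,0],-0.157,0.7]
    - [[0,0,0],-0.157,0.7]
    - [[0,0,0],-0.157,0.7]
    - [[0,0,0],-0.157,0.7]
    - [[0,0,0],-0.157,0.7]
    - [[0,0,0],-0.157,0.7]

```text
time: 23.05
tool_pos: [0.5928, 0.017, 0.1692]
tool_rot: [3.141, 0.0, 2.606]
contact_force: [-1.0, -0.5, 0.1]
opening: 0.0641
grip_force: 0.0
```

```bash
cat > m.py <<'E'
from h import *
np.set_printoptions(precision=3,suppress=True)
w=shot('wrist');T=w['Tw'];o=robot.observe();print(T[:3,3],o['tool_rot'][2],o['torque'],o['joint_efforts'][5],o['opening'])
P=w['pixels'];h=cv2.cvtColor(P,cv2.COLOR_RGB2HSV).astype(int)
m=((abs(h[...,0]-26)<6)&(h[...,1]>150)&(h[...,2]>90)); m[:180]=0;m[305:]=0;m[:,:220]=0;m[:,350:]=0
ys,xs=np.nonzero(m)
for y in (242,248,256,264,270,276,282,288,294,300):
    r=np.nonzero(m[y])[0]; print(y,(r[0],r[-1]) if len(r) else None)
print('top row per col',[(x,int(np.nonzero(m[:,x])[0][0])) for x in range(250,320,6) if m[:,x].any()])
np.save('w4.npy',P)
E
python3 m.py
```

```text
[0.593 0.017 0.169] 2.6122439971453315 [0.001 0.007 0.005] 0.5352058634161949 0.06417259185560993
242 (np.int64(297), np.int64(307))
248 (np.int64(253), np.int64(309))
256 (np.int64(251), np.int64(311))
264 (np.int64(250), np.int64(312))
270 (np.int64(249), np.int64(313))
276 (np.int64(247), np.int64(315))
282 (np.int64(247), np.int64(315))
288 (np.int64(248), np.int64(314))
294 (np.int64(248), np.int64(314))
300 (np.int64(249), np.int64(314))
top row per col [(250, 261), (256, 243), (262, 243), (268, 243), (274, 243), (280, 243), (286, 243), (292, 243), (298, 242), (304, 242), (310, 249)]
```

>>> carry_out:
  commands:
    - [[0,0,0],0,0]
    - [[0,0,0],0,0]
    - [[0,0,0],0,0]
    - [[0,0,0],0,0]
    - [[0,0,0],0,0]

```text
time: 23.72
tool_pos: [0.5927, 0.0169, 0.1692]
tool_rot: [-3.142, 0.0, 2.601]
contact_force: [-1.0, 1.2, 0.4]
opening: 0.0278
grip_force: 39.9
```

```bash
python3 o.py
```

```text
{'time': np.float64(23.725), 'tool_pos': array([0.5927, 0.0169, 0.1692]), 'tool_rot': array([-3.1415,  0.    ,  2.6006]), 'contact_force': array([-0.9842,  1.1627,  0.3726]), 'torque': array([-0.0501,  0.0481,  0.0414]), 'opening': np.float64(0.0278)} -1.1303705725412203 0.04777686554007232
```

>>> carry_out:
  commands:
    - [[0,0,0],0.1,0]
    - [[0,0,0],0,0]

```text
time: 23.98
tool_pos: [0.5927, 0.0169, 0.1692]
tool_rot: [-3.141, -0.0, 2.501]
contact_force: [-0.7, -1.1, 0.0]
opening: 0.0277
grip_force: 39.9
```

```bash
python3 o.py
```

```text
{'time': np.float64(23.975), 'tool_pos': array([0.5927, 0.0169, 0.1692]), 'tool_rot': array([-3.1415, -0.    ,  2.5014]), 'contact_force': array([-0.697 , -1.1134,  0.0029]), 'torque': array([-0.1617,  0.0605,  0.0184]), 'opening': np.float64(0.0277)} -1.0312265832660763 0.5250480584800243
```

>>> carry_out:
  commands:
    - [[0,0,0],0.1,0]
    - [[0,0,0],0,0]

```text
time: 24.22
tool_pos: [0.5927, 0.0169, 0.1692]
tool_rot: [-3.141, -0.0, 2.403]
contact_force: [-0.7, -0.8, 0.3]
opening: 0.0277
grip_force: 39.9
```

```bash
python3 o.py
```

```text
{'time': np.float64(24.225), 'tool_pos': array([0.5927, 0.0169, 0.1692]), 'tool_rot': array([-3.1414, -0.    ,  2.403 ]), 'contact_force': array([-0.6804, -0.7575,  0.3017]), 'torque': array([-0.2201,  0.1732, -0.0799]), 'opening': np.float64(0.0277)} -0.9328776649302398 0.4712146148085594
```

>>> carry_out:
  commands:
    - [[0,0,0],0.1,0]
    - [[0,0,0],0,0]

```text
time: 24.48
tool_pos: [0.5927, 0.0168, 0.1692]
tool_rot: [-3.141, -0.0, 2.304]
contact_force: [-0.6, -1.2, 0.1]
opening: 0.0277
grip_force: 39.9
```

```bash
python3 o.py
```

```text
{'time': np.float64(24.475), 'tool_pos': array([0.5927, 0.0168, 0.1692]), 'tool_rot': array([-3.1414, -0.    ,  2.3039]), 'contact_force': array([-0.6235, -1.2036,  0.1492]), 'torque': array([-0.2924,  0.1891, -0.0363]), 'opening': np.float64(0.0277)} -0.8338666857667673 0.4692840948700905
```

```bash
cat > av.py <<'E'
from h import *
np.set_printoptions(precision=3,suppress=True)
L=[]
for i in range(8):
    robot.read_camera('wrist');o=robot.observe();L.append(np.r_[o['torque'],o['contact_force'],o['joint_efforts'][5]])
L=np.array(L);print(L.mean(0),L.std(0),o['tool_rot'],o['tool_pos'],o['time'])
E
python3 av.py
```

```text
[-0.332  0.246 -0.023 -1.491 -1.66   1.023 -0.029] [0.053 0.048 0.024 0.472 0.687 0.502 0.049] [-3.141 -0.     2.302] [0.593 0.017 0.169] 24.875
```

>>> carry_out:
  commands:
    - [[0,0,0],0.15,0]
    - [[0,0,0],0.15,0]

```text
time: 25.12
tool_pos: [0.5927, 0.0172, 0.1692]
tool_rot: [3.141, -0.0, 1.997]
contact_force: [-2.2, -2.0, 1.6]
opening: 0.0278
grip_force: 39.9
```

```bash
python3 av.py
```

```text
[-0.227  0.209  0.007 -1.079 -0.646  0.643  0.169] [0.047 0.033 0.025 0.517 0.451 0.59  0.479] [ 3.141 -0.     2.002] [0.593 0.017 0.169] 25.525
```

>>> carry_out:
  commands:
    - [[0,0,0],0.15,0]
    - [[0,0,0],0.15,0]
    - [[0,0,0],0.15,0]

```text
time: 25.9
tool_pos: [0.5924, 0.0168, 0.1692]
tool_rot: [-3.141, 0.0, 1.548]
contact_force: [-2.7, -1.8, 1.9]
opening: 0.0283
grip_force: 39.9
```

```bash
python3 av.py
```

```text
[-0.582  0.672 -0.086 -3.225 -2.386  2.192  0.083] [0.044 0.117 0.039 0.705 0.397 0.474 0.455] [-3.141  0.     1.552] [0.592 0.017 0.169] 26.3
```

>>> carry_out:
  commands:
    - [[0,0,0],0.15,0]
    - [[0,0,0],0.15,0]
    - [[0,0,0],0.15,0]

```text
time: 26.68
tool_pos: [0.5924, 0.0171, 0.1692]
tool_rot: [-3.141, 0.0, 1.097]
contact_force: [-4.3, -1.1, 2.4]
opening: 0.0282
grip_force: 39.9
```

```bash
python3 av.py
```

```text
[-0.49   0.944 -0.02  -4.476 -1.922  3.108  0.153] [0.045 0.066 0.032 0.759 0.531 0.395 0.479] [-3.141  0.     1.103] [0.593 0.017 0.169] 27.075
```

>>> carry_out:
  commands:
    - [[0,0,-0.005],0,0]
    - [[0,0,-0.02],0,0]
    - [[0,0,-0.025],0,0]
    - [[-0.03,0,-0.005],0,0]
    - [[0,0,0],0,0]
    - [[0,0,0],0,0]

```text
time: 27.82
tool_pos: [0.5797, -0.0093, 0.2241]
tool_rot: [3.141, -0.001, 1.101]
contact_force: [0.2, 0.3, -0.8]
opening: 0.0279
grip_force: 39.9
```

```bash
cat > n.py <<'E'
from h import *
import sys
np.set_printoptions(precision=4,suppress=True)
w=shot('wrist');T=w['Tw'];o=robot.observe();print(T[:3,3],o['tool_rot'][2],o['time'])
c=np.array([.5925,.0168])
q=proj(w,[*c,.123]);print(q)
# rectify: plane z=.123, world-aligned, 30mm square -> 560 px; col = world -y, row = -x (like top view)
n=560;ii=(np.arange(n)-n/2)/n*.044
Z=.121
mp=np.zeros((n,n,2),np.float32)
V=np.linalg.inv(T@w['T_tool_cam'])
gx,gy=np.meshgrid(c[1]-ii,c[0]-ii)
Q=np.stack([gy,gx,np.full_like(gx,Z)],-1)@V[:3,:3].T+V[:3,3]
u=Q[...,0]/-Q[...,2];v=-Q[...,1]/-Q[...,2];f=1+w['k1']*(u*u+v*v)
mp[...,0]=u*f*w['fx']+w['cx'];mp[...,1]=v*f*w['fy']+w['cy']
R_=cv2.remap(w['pixels'],mp,None,cv2.INTER_CUBIC)
x,y=q.round().astype(int)
a=cv2.resize(w['pixels'][max(0,y-30):y+30,x-12-13:x+25],(240,288))
can=np.zeros((560,800,3),np.uint8);can[:,:560]=R_;can[:288,560:]=a
cv2.imwrite('pics/'+sys.argv[1],can[...,::-1])
E
python3 n.py sock.png
```

```text
[ 0.5797 -0.0093  0.2241] 1.1012703859683781 27.875
[282.3969 178.2385]
```

View pics/sock.png

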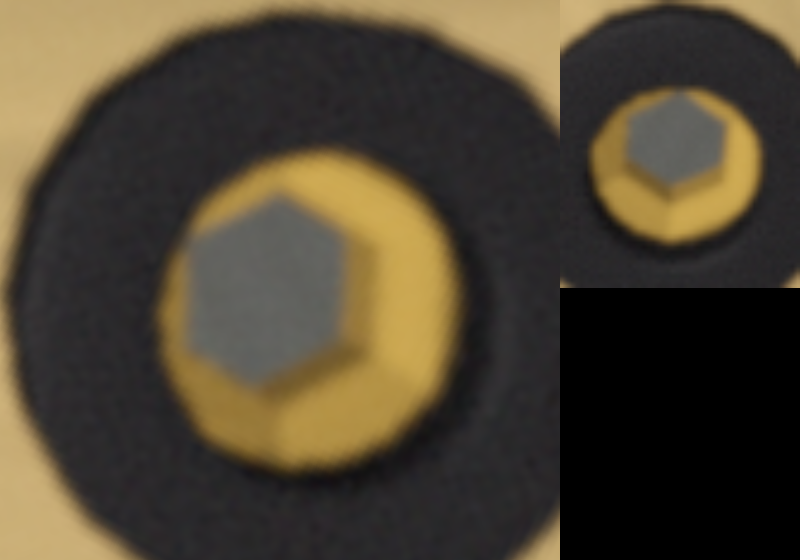

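>>> carry_out:
  commands:
    - [[0.03,0,0],0,0]
    - [[0,0,0],0,0]
    - [[0,0,0.03],0,0]
    - [[0,0,0.01],0,0]
    - [[0,0,0.005],0,0]
    - [[0,0,0.005],0,0]
    - [[0,0,0.005],0,0]
    - [[0,0,0],0,0]

```text
time: 28.88
tool_pos: [0.5925, 0.0168, 0.1692]
tool_rot: [-3.141, 0.0, 1.101]
contact_force: [-2.8, -0.7, -0.8]
opening: 0.0277
grip_force: 39.9
```

>>> carry_out:
  commands:
    - [[0,0,0.001],0.1,0]
    - [[0,0,0],0,0]

```text
time: 29.12
tool_pos: [0.5926, 0.017, 0.1692]
tool_rot: [3.141, -0.0, 1.0]
contact_force: [-4.1, -0.2, 4.6]
opening: 0.0275
grip_force: 39.9
```

```bash
sed -i 's/range(8)/range(4)/' av.py; python3 av.py
```

```text
[-0.13   0.94  -0.039 -4.476  0.49   5.362  0.009] [0.017 0.029 0.034 0.382 0.625 0.539 0.044] [ 3.141 -0.     1.001] [0.593 0.017 0.169] 29.325
```

>>> carry_out:
  commands:
    - [[0,0,0],0.1,0]
    - [[0,0,0],0.1,0]

```text
time: 29.58
tool_pos: [0.5923, 0.0169, 0.1692]
tool_rot: [-3.141, 0.0, 0.798]
contact_force: [-5.3, -0.8, 6.2]
opening: 0.0275
grip_force: 39.9
```

```bash
python3 av.py
```

```text
[-0.263  1.229  0.029 -5.704 -0.601  5.932  0.217] [0.031 0.02  0.018 0.518 0.221 0.262 0.315] [-3.141  0.     0.801] [0.592 0.017 0.169] 29.775
```

>>> carry_out:
  commands:
    - [[0,0,0],0.15,0]
    - [[0,0,0],0.15,0]
    - [[0,0,0],0.15,0]
    - [[0,0,0],0.1,0]

```text
time: 30.28
tool_pos: [0.5922, 0.017, 0.1692]
tool_rot: [-3.142, 0.001, 0.247]
contact_force: [-5.5, 0.5, 6.3]
opening: 0.0278
grip_force: 39.9
```

```bash
python3 av.py
```

```text
[-0.139  1.337 -0.068 -5.781 -0.442  5.664  0.167] [0.025 0.035 0.037 0.284 0.296 0.394 0.301] [-3.142  0.001  0.251] [0.592 0.017 0.169] 30.475
```

>>> carry_out:
  commands:
    - [[0,0,0],0.1,0]
    - [[0,0,0],0.1,0]
    - [[0,0,0],0.1,0]
    - [[0,0,0],0,0]

```text
time: 30.98
tool_pos: [0.5925, 0.0172, 0.1692]
tool_rot: [-3.141, -0.0, -0.05]
contact_force: [-5.0, 0.4, 5.8]
opening: 0.0275
grip_force: 39.9
```

```bash
python3 av.py
```

```text
[ 0.074  1.081 -0.027 -4.618  0.877  5.079  0.015] [0.029 0.03  0.025 0.307 0.406 0.339 0.044] [-3.141 -0.    -0.049] [0.592 0.017 0.169] 31.175
```

>>> carry_out:
  commands:
    - [[0,0,0],0.1,0]
    - [[0,0,0],0,0]

```text
time: 31.42
tool_pos: [0.5923, 0.0172, 0.1692]
tool_rot: [-3.141, 0.0, -0.15]
contact_force: [-5.0, -0.5, 5.3]
opening: 0.0279
grip_force: 39.9
```

```bash
python3 av.py
```

```text
[ 0.056  1.223  0.004 -5.279  0.773  5.485  0.024] [0.015 0.013 0.006 0.322 0.304 0.361 0.044] [-3.141  0.    -0.149] [0.592 0.017 0.169] 31.625
```

>>> carry_out:
  commands:
    - [[0,0,0],0.1,0]
    - [[0,0,0],0,0]

```text
time: 31.88
tool_pos: [0.5922, 0.0171, 0.1692]
tool_rot: [3.142, 0.001, -0.25]
contact_force: [-5.5, -1.2, 5.6]
opening: 0.0283
grip_force: 39.9
```

```bash
python3 av.py
```

```text
[ 0.003  1.337  0.008 -5.295  0.229  6.346  0.027] [0.039 0.027 0.015 0.243 0.543 0.181 0.043] [-3.142  0.001 -0.249] [0.592 0.017 0.169] 32.075
```

>>> carry_out:
  commands:
    - [[0,0,0],0.1,0]
    - [[0,0,0],0,0]

```text
time: 32.33
tool_pos: [0.5922, 0.0171, 0.1692]
tool_rot: [3.141, 0.001, -0.35]
contact_force: [-5.8, 1.3, 7.0]
opening: 0.0276
grip_force: 39.9
```

```bash
python3 av.py
```

```text
[-0.004  1.358  0.025 -5.496  0.545  6.696  0.057] [0.032 0.027 0.01  0.265 0.359 0.417 0.043] [ 3.142  0.001 -0.349] [0.592 0.017 0.169] 32.525
```

>>> carry_out:
  commands:
    - [[0,0,0],0.1,0]
    - [[0,0,0],0,0]

```text
time: 32.78
tool_pos: [0.5921, 0.0172, 0.1692]
tool_rot: [3.141, 0.001, -0.45]
contact_force: [-6.4, 0.7, 6.1]
opening: 0.028
grip_force: 39.9
```

```bash
python3 av.py
```

```text
[ 0.03   1.364  0.016 -6.079  0.653  6.168  0.064] [0.018 0.016 0.026 0.46  0.452 0.369 0.042] [ 3.141  0.001 -0.449] [0.592 0.017 0.169] 32.975
```

>>> carry_out:
  commands:
    - [[0,0,-0.005],0,0]
    - [[0,0,-0.02],0,0]
    - [[0,0,-0.025],0,0]
    - [[-0.03,0,-0.005],0,0]
    - [[0,0,0],0,0]
    - [[0,0,0],0,0]

```text
time: 33.72
tool_pos: [0.5665, 0.0299, 0.2238]
tool_rot: [-3.141, -0.002, -0.449]
contact_force: [-1.3, -0.5, -1.1]
opening: 0.0277
grip_force: 39.9
```

```bash
cat > hx.py <<'E'
import cv2,numpy as np,sys
I=cv2.imread('pics/'+sys.argv[1])[:, :560];h=cv2.cvtColor(I,cv2.COLOR_BGR2HSV).astype(int)
m=((h[...,1]<90)&(h[...,2]>95)&(h[...,2]<170)).astype(np.uint8);Y,X=np.ogrid[:560,:560];m[(X-290)**2+(Y-300)**2>170**2]=0
m=cv2.morphologyEx(m,cv2.MORPH_OPEN,np.ones((15,15)))
c=max(cv2.findContours(m,0,1)[0],key=cv2.contourArea)
h_=cv2.convexHull(c);p=cv2.approxPolyDP(h_,12,True)[:,0];print(p.tolist(),cv2.contourArea(c))
for a,b in zip(p,np.roll(p,-1,0)):
    d=(b-a).astype(float);l=np.hypot(*d)
    if l>40:
        w=np.array([-d[1],-d[0]])  # world dir (x=-row,y=-col) of edge
        print('edge',a,b,'flat normal mod60 (rad) %.3f len %d'%((np.arctan2(w[1],w[0])+np.pi/2)%(np.pi/3),l))
E
python3 hx.py sock.png; python3 n.py sock2.png; python3 hx.py sock2.png; python3 hx.py sock2.png >/dev/null
```

```text
[[286, 199], [343, 241], [338, 333], [246, 383], [187, 344], [189, 235]] 22621.5
edge [286 199] [343 241] flat normal mod60 (rad) 0.412 len 70
edge [343 241] [338 333] flat normal mod60 (rad) 0.469 len 92
edge [338 333] [246 383] flat normal mod60 (rad) 0.498 len 104
edge [246 383] [187 344] flat normal mod60 (rad) 0.463 len 70
edge [187 344] [189 235] flat normal mod60 (rad) 0.505 len 109
edge [189 235] [286 199] flat normal mod60 (rad) 0.355 len 103
[0.5665 0.0299 0.2238] -0.4493623689273869 33.775
[281.4848 178.3052]
[[276, 195], [372, 250], [368, 327], [301, 370], [204, 315], [207, 235]] 22492.0
edge [276 195] [372 250] flat normal mod60 (rad) 0.527 len 110
edge [372 250] [368 327] flat normal mod60 (rad) 0.472 len 77
edge [368 327] [301 370] flat normal mod60 (rad) 0.571 len 79
edge [301 370] [204 315] flat normal mod60 (rad) 0.531 len 111
edge [204 315] [207 235] flat normal mod60 (rad) 0.486 len 80
edge [207 235] [276 195] flat normal mod60 (rad) 0.525 len 79
```

```bash
cat > p.py <<'E'
from h import *
w=shot('wrist');w['pixels']=np.load('w3.npy')
T=np.eye(4);T[:3,:3]=R.from_euler('xyz',[-3.1408,-.0012,2.6686]).as_matrix();T[:3,3]=[.5917,.0158,.2219]
def rect(P,T,w):
    c=np.array([.5925,.0168]);n=390;ii=(np.arange(n)-n/2)/n*.044
    V=np.linalg.inv(T@w['T_tool_cam']);gx,gy=np.meshgrid(c[1]-ii,c[0]-ii)
    Q=np.stack([gy,gx,np.full_like(gx,.121)],-1)@V[:3,:3].T+V[:3,3]
    u=Q[...,0]/-Q[...,2];v=-Q[...,1]/-Q[...,2];f=1+w['k1']*(u*u+v*v)
    return cv2.remap(P,(u*f*w['fx']+w['cx']).astype(np.float32),(v*f*w['fy']+w['cy']).astype(np.float32),cv2.INTER_CUBIC)
a=rect(w['pixels'],T,w)
b=cv2.imread('pics/sock2.png')[:, :560,::-1];b=cv2.resize(b,(390,390))
cv2.imwrite('pics/cmp.png',np.hstack([a,b])[...,::-1])
E
python3 p.py
```

```text
(no output)
```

View pics/cmp.png

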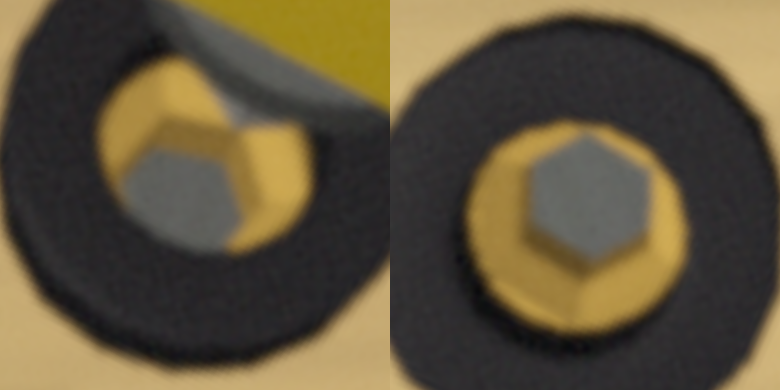

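```bash
cat > q.py <<'E'
from h import *
np.set_printoptions(precision=1,suppress=True)
w=shot('wrist');P=w['pixels'];np.save('w5.npy',P);T=w['Tw']
print('pred head bottom +x edge',proj(w,(T@[.014,-.014,.0245,1])[:3]),proj(w,(T@[.014,.014,.0245,1])[:3]),'top edge',proj(w,(T@[.014,-.014,-.0135,1])[:3]))
for nm,Q in (('w2',np.load('w2.npy')),('now',P)):
    h=cv2.cvtColor(Q,cv2.COLOR_RGB2HSV).astype(int)
    m=(abs(h[...,0]-26)<6)&(h[...,1]>195)
    for x in (262,272,282,292,302): print(nm,x,'first yellow row',np.nonzero(m[200:310,x])[0][:1]+200, 'V',h[225:285:4,x,2])
    for y in (250,260,268): r=np.nonzero(m[y,230:340])[0]+230; print(nm,y,r[0],r[-1])
g=cv2.cvtColor(P,cv2.COLOR_RGB2GRAY)
for y in range(222,244,1):print(y,*g[y,258:308:2])
E
python3 q.py
```

```text
pred head bottom +x edge [252.7 238.9] [307.8 238.9] top edge [245.4 274.1]
w2 262 first yellow row [243] V [175 173 171 169 108 173 173 173 173 175 175 175 177 232 234]
w2 272 first yellow row [243] V [172 174 156  71 122 172 173 175 174 175 175 176 177 231 234]
w2 282 first yellow row [243] V [170 156  85  92 123 172 173 174 174 176 175 176 177 231 234]
w2 292 first yellow row [244] V [165 163 153  72 116 173 173 173 176 175 176 176 176 231 234]
w2 302 first yellow row [243] V [167 170 172 172 108 174 174 174 175 175 175 175 177 230 234]
w2 250 256 309
w2 260 252 312
w2 268 251 313
now 262 first yellow row [244] V [197 199 200 199  91 115 116 114 116 115 112 115 116 170 228]
now 272 first yellow row [245] V [197 200 195  45 102 114 116 115 115 115 114 114 114 171 228]
now 282 first yellow row [244] V [199 192  63  76 104 114 114 114 115 116 115 115 114 174 229]
now 292 first yellow row [244] V [201 201 200  43 102 115 115 116 114 116 114 115 115 176 229]
now 302 first yellow row [243] V [202 202 198 199 116 112 115 114 113 115 115 116 115 177 230]
now 250 255 308
now 260 251 311
no
[... 1458 characters left out ...]
174 172 162 124 77 56 47 45 44 52 52 45 46 43 46 60 93 141 164 172 173 175 176
237 175 174 174 166 124 74 48 44 51 60 66 70 75 68 65 57 48 42 54 92 140 169 175 176 178
238 175 174 171 141 77 46 53 60 76 88 90 93 93 93 91 84 72 58 54 56 96 153 174 178 180
239 174 174 155 97 51 53 71 87 93 99 99 101 100 100 99 96 95 85 71 52 57 115 166 178 180
240 174 167 120 57 52 73 91 100 102 101 101 100 100 102 102 101 100 97 90 69 53 71 139 175 179
241 173 150 80 52 73 96 101 101 101 99 100 100 102 100 100 99 101 100 99 91 72 56 101 159 175
242 159 120 69 70 89 99 102 100 98 98 101 97 98 98 96 98 98 96 98 95 87 74 78 124 154
243 124 98 85 87 96 98 97 95 96 95 97 96 96 95 96 95 95 95 94 95 91 87 85 102 120
```

>>> carry_out:
  commands:
    - [[0.03,0,0],0,0]
    - [[0,0,0],0,0]
    - [[0,0,0.03],0,0]
    - [[0,0,0.01],0,0]
    - [[0,0,0.004],0,0]
    - [[0,0,0.003],0,0]
    - [[0,0,0],0,0]

```text
time: 34.75
tool_pos: [0.5929, 0.017, 0.1769]
tool_rot: [-3.141, -0.001, -0.449]
contact_force: [-0.8, 0.6, -0.5]
opening: 0.0276
grip_force: 39.9
```

>>> carry_out:
  commands:
    - [[0,0,0.003],0,0]
    - [[0,0,0],0,0]

```text
time: 35.0
tool_pos: [0.5932, 0.017, 0.176]
tool_rot: [-3.141, -0.003, -0.449]
contact_force: [-4.8, 0.3, 12.4]
opening: 0.0276
grip_force: 39.9
```

>>> carry_out:
  commands:
    - [[0,0,-0.01],0,0]
    - [[0,0,0],-0.14,0]
    - [[0,0,0],-0.14,0]
    - [[0,0,0],-0.14,0]
    - [[0,0,0.01],0,0]
    - [[0,0,0.004],0,0]
    - [[0,0,0.003],0,0]
    - [[0,0,0.002],0,0]
    - [[0,0,0],0,0]

```text
time: 36.12
tool_pos: [0.5927, 0.017, 0.1688]
tool_rot: [3.141, -0.003, -0.032]
contact_force: [-12.6, 0.2, 31.0]
opening: 0.0279
grip_force: 40.0
```

>>> carry_out:
  commands:
    - [[0,0,0],0.12,0]
    - [[0,0,0],0.1,0]

```text
time: 36.38
tool_pos: [0.5926, 0.0172, 0.1688]
tool_rot: [-3.141, -0.003, -0.254]
contact_force: [-13.1, 0.1, 32.2]
opening: 0.0278
grip_force: 40.0
```

```bash
python3 o.py;python3 av.py
```

```text
{'time': np.float64(36.375), 'tool_pos': array([0.5926, 0.0172, 0.1688]), 'tool_rot': array([-3.1412e+00, -2.9000e-03, -2.5430e-01]), 'contact_force': array([-13.0532,   0.1375,  32.2102]), 'torque': array([0.197 , 2.7427, 0.3068]), 'opening': np.float64(0.0278)} 1.724983242547549 -0.6554495170712471
[  0.152   2.681  -0.047 -13.123   0.764  31.498   0.184] [0.029 0.015 0.084 0.5   0.367 0.171 0.29 ] [-3.141 -0.003 -0.252] [0.593 0.017 0.169] 36.575
```

>>> carry_out:
  commands:
    - [[0,0,0],0.1,0]
    - [[0,0,0],0.1,0]

```text
time: 36.83
tool_pos: [0.5925, 0.0171, 0.1688]
tool_rot: [-3.141, -0.003, -0.454]
contact_force: [-12.8, 2.0, 30.9]
opening: 0.0281
grip_force: 40.1
```

```bash
python3 o.py;python3 av.py; python3 q.py | grep now
```

```text
{'time': np.float64(36.825), 'tool_pos': array([0.5925, 0.0171, 0.1688]), 'tool_rot': array([-3.1411e+00, -2.6000e-03, -4.5370e-01]), 'contact_force': array([-12.8202,   2.0272,  30.9072]), 'torque': array([0.0742, 2.7492, 0.4605]), 'opening': np.float64(0.0281)} 1.9244975857601343 -0.6172339059412479
[  0.1     2.723  -0.041 -13.063   1.156  32.013   0.14 ] [0.042 0.01  0.106 0.359 0.147 0.361 0.287] [-3.141 -0.003 -0.452] [0.592 0.017 0.169] 37.025
now 262 first yellow row [245] V [ 25  49  48  53  47 116 117 117 117 118 117 117 117 169 229]
now 272 first yellow row [245] V [ 49  50  47  41 103 116 119 117 118 117 117 120 117 167 228]
now 282 first yellow row [245] V [ 48  48  48  55 105 116 118 119 117 117 118 117 117 168 227]
now 292 first yellow row [245] V [ 46  44  47  44 100 115 117 117 117 117 116 119 118 168 227]
now 302 first yellow row [245] V [ 15  45  46  46  47 113 116 117 117 118 117 116 117 167 227]
now 250 255 309
now 260 252 312
now 268 250 313
```

>>> carry_out:
  commands:
    - [[0,0,-0.01],0,0]
    - [[0,0,-0.02],0,0]
    - [[0,0,-0.028],0,0]
    - [[-0.03,0,-0.005],0,0]
    - [[0,0,0],0,0]
    - [[0,0,0],0,0]

```text
time: 37.83
tool_pos: [0.566, 0.0299, 0.2269]
tool_rot: [3.142, -0.0, -0.45]
contact_force: [0.2, -0.0, -1.8]
opening: 0.0276
grip_force: 40.0
```

```bash
python3 n.py sock3.png; python3 hx.py sock3.png
```

```text
[0.566  0.0299 0.2269] -0.45017213735345396 37.875
[281.0502 176.5426]
[[292, 195], [373, 249], [370, 323], [282, 371], [209, 325], [202, 249]] 22631.5
edge [292 195] [373 249] flat normal mod60 (rad) 0.459 len 97
edge [373 249] [370 323] flat normal mod60 (rad) 0.483 len 74
edge [370 323] [282 371] flat normal mod60 (rad) 0.499 len 100
edge [282 371] [209 325] flat normal mod60 (rad) 0.485 len 86
edge [209 325] [202 249] flat normal mod60 (rad) 0.615 len 76
edge [202 249] [292 195] flat normal mod60 (rad) 0.540 len 104
```

>>> carry_out:
  commands:
    - [[0.0186,0.0399,0],0,0]
    - [[0.0186,0.0399,0],0,0]
    - [[0.0186,0.0399,0],0,0]
    - [[0.0186,0.0399,0],0,0]
    - [[0.0186,0.0399,0],0,0]
    - [[0.0186,0.0399,0],0,0]
    - [[0.0186,0.0399,0],0,0]
    - [[0.0186,0.0399,0],0,0]
    - [[0,0,0],0,0]
    - [[0,0,0],0,0]

```text
time: 39.12
tool_pos: [0.5611, -0.3221, 0.2263]
tool_rot: [-3.141, 0.001, -0.45]
contact_force: [0.1, 0.1, -1.2]
opening: 0.0274
grip_force: 40.0
```

```bash
cat > r.py <<'E'
from h import *
np.set_printoptions(precision=4,suppress=True)
w=shot('wrist');T=w['Tw'];print(T[:3,3],robot.observe()['tool_rot'])
P=w['pixels'];cv2.imwrite('w6.png',P[...,::-1]);h=cv2.cvtColor(P,cv2.COLOR_RGB2HSV).astype(int)
for k in ('key_block','key'):print(k,[(np.round(x['at'],1).tolist(),round(x['p'],2)) for x in robot.tip_of(w,k)[:3]])
c=proj(w,[.5612,-.3221,.06]);print('hole pred',c,'block origin pred',proj(w,[.5612,-.3221,0]))
g=cv2.cvtColor(P,cv2.COLOR_RGB2GRAY).astype(int);x,y=c.round().astype(int)
for yy in range(y-24,y+26,3):print(yy,*g[yy,x-30:x+32:2])
E
python3 r.py
```

```text
[ 0.5611 -0.3221  0.2263] [-3.141   0.001  -0.4491]
key_block [([283.9, 182.2], 0.75)]
key [([191.8, 225.6], 0.77), ([278.6, 241.5], 0.58)]
hole pred [281.0233 193.9729] block origin pred [281.1907 179.5764]
170 116 140 140 140 139 137 135 135 131 129 128 127 127 128 130 132 133 136 135 134 134 134 137 138 141 140 139 139 135 134 108
173 140 139 139 137 137 135 135 131 127 128 127 126 128 132 132 133 135 136 135 134 136 136 139 141 138 138 138 138 139 140 142
176 138 139 139 136 136 133 129 127 128 126 127 130 131 132 133 136 135 135 133 134 138 140 140 140 140 137 136 140 141 143 143
179 140 137 135 135 131 128 128 127 127 130 131 133 134 136 136 133 135 134 136 141 139 141 139 139 137 139 140 143 145 143 139
182 138 136 133 129 127 129 128 126 130 133 133 133 130 130 132 132 133 135 137 140 140 138 138 138 139 141 144 145 141 139 139
185 136 131 128 129 128 128 128 131 132 133 130 131 134 134 133 133 133 127 129 131 136 138 139 141 144 144 144 140 137 136 138
188 131 129 128 128 127 129 133 134 131 116 132 133 133 133 132 132 129 130 131 137 138 130 140 144 145 143 139 135 135 139 
[... 527 characters left out ...]
65 60 58 56 55 57 55 56 62 84 123 138 140 138 134 129 129 130 132 132
206 135 137 135 135 135 136 137 140 142 138 119 87 67 64 59 62 59 62 70 99 128 137 140 136 128 129 130 131 132 132 132
209 137 135 135 135 136 138 139 140 142 141 139 138 133 122 114 109 111 119 129 136 138 138 130 128 128 129 131 133 134 131 133
212 137 136 135 136 140 141 141 141 142 140 141 144 148 146 144 138 136 138 138 140 135 130 128 129 131 131 133 133 132 133 131
215 137 136 140 139 141 140 142 140 139 143 146 147 144 140 137 136 138 138 139 135 127 127 129 132 133 133 133 134 132 132 132
218 149 140 141 142 143 141 139 142 143 145 147 144 138 136 136 138 138 135 130 128 131 131 131 133 134 133 134 133 133 137 163
```

>>> carry_out:
  commands:
    - [[0,0,0.05],0,0]
    - [[0,0,0.04],0,0]
    - [[0,0,0.03],0,0]
    - [[0,0,0.01],0,0]
    - [[0,0,0.004],0,0]
    - [[0,0,0.002],0,0]
    - [[0,0,0],0,0]

```text
time: 40.15
tool_pos: [0.5616, -0.3224, 0.0923]
tool_rot: [3.141, -0.002, -0.449]
contact_force: [-0.7, -0.2, -0.2]
opening: 0.0277
grip_force: 40.0
```

>>> carry_out:
  commands:
    - [[0,0,0.002],0,0]
    - [[0,0,0.001],0,0]
    - [[0,0,0],0,0]

```text
time: 40.52
tool_pos: [0.5615, -0.3225, 0.0899]
tool_rot: [3.141, -0.002, -0.449]
contact_force: [-1.1, 1.2, 6.7]
opening: 0.0278
grip_force: 40.0
```

Seated on the block. Release, rise straight up and retreat.

>>> carry_out:
  commands:
    - [[0,0,0],0,0.55]
    - [[0,0,0],0,0.55]
    - [[0,0,0],0,0.55]
    - [[0,0,0],0,0.55]
    - [[0,0,-0.02],0,0.55]
    - [[0,0,-0.04],0,0.55]
    - [[0,0,-0.05],0,0.55]
    - [[0,0,-0.03],0,0.55]
    - [[0,0,0],0,0.55]
    - [[0,0,0],0,0.55]

```text
time: 41.78
tool_pos: [0.5607, -0.3218, 0.2268]
tool_rot: [-3.141, 0.002, -0.449]
contact_force: [-0.6, 0.1, -1.6]
opening: 0.0505
grip_force: 0.0
```

```bash
cat > s.py <<'E'
from h import *
np.set_printoptions(precision=4,suppress=True)
w=shot('wrist');s=shot('side');t=shot('top');T=w['Tw'];print(T[:3,3],robot.observe()['tool_rot'],robot.observe()['time'])
for n,p in (('w',w),('s',s)):
  for k in ('key','key_grip','key_block'):print(n,k,[(np.round(x['at'],1).tolist(),round(x['p'],2)) for x in robot.tip_of(p,k)[:2]])
K=np.array([.5615,-.3225,0])
for n,p in (('w',w),('s',s)): print(n,'pred key',proj(p,K+[0,0,.031]),'grip',proj(p,K+[0,0,.089]))
h=cv2.cvtColor(w['pixels'],cv2.COLOR_RGB2HSV).astype(int)
m=((abs(h[...,0]-26)<6)&(h[...,1]>150)&(h[...,2]>200));m[:150]=0;m[250:]=0;m[:,:230]=0;m[:,340:]=0
c=max(cv2.findContours(m.astype(np.uint8),0,2)[0],key=cv2.contourArea);r=cv2.minAreaRect(c);print('head top',r,'pred',proj(w,K+[0,0,.104]))
# initial vs now, top view changes around other things and the drawer
d=np.abs(np.load('top.npy').astype(int)-t['pixels']).max(2)
for n,(x,y,rr) in dict(bowl=(137,225,32),mug=(150,144,25),jar=(174,286,14),jar2=(400,142,14),box=(304,200,60)).items(): print(n,(d[y-rr:y+rr,x-rr:x+rr]>40).sum())
# socket in the top view: first vs now
a=cv2.resize(np.hstack([np.load('top.npy')[170:203,288:320],t['pixels'][170:203,288:320]]),None,fx=8,fy=8)
cv2.imwrite('cmp2.png',a[...,::-1]); print([np.abs(np.load('top.npy')[y,240:370].astype(int)-t['pixels'][y,240:370]).max() for y in range(225,252,3)])
E
python3 s.py
```

```text
[ 0.5607 -0.3218  0.2268] [-3.1409  0.0031 -0.4492] 41.925
w key [([281.9, 186.8], 0.61), ([189.8, 219.9], 0.56)]
w key_grip [([282.6, 204.9], 0.86), ([175.3, 241.4], 0.77)]
w key_block [([286.8, 182.7], 0.85), ([283.8, 291.3], 0.58)]
s key [([304.4, 301.1], 0.84), ([324.7, 325.0], 0.64)]
s key_grip [([324.3, 303.0], 0.75), ([307.4, 283.8], 0.71)]
s key_block [([257.9, 323.8], 0.58), ([323.9, 331.2], 0.56)]
w pred key [281.3911 185.2091] grip [281.269 201.559]
s pred key [324.2487 322.9   ] grip [326.1207 301.1032]
head top ((282.0, 208.0), (32.0, 34.0), 90.0) pred [281.2296 206.8507]
bowl 0
mug 0
jar 0
jar2 0
box 813
[np.int64(10), np.int64(10), np.int64(55), np.int64(36), np.int64(82), np.int64(84), np.int64(79), np.int64(79), np.int64(15)]
```

```bash
python3 -c "
from cell import robot
print(robot.hand_in())"
```

```text
the job is handed in; nothing more can be done
None
```

I handed the job in: the drawer is shut and the key is back fully down in its block. I believe the lock is at its 2.7 rad stop, but I read that from the socket's angle in the camera images and never felt the stop. I let go of the key twice during the turning, but the last turns were one continuous grip in which I lifted the key out of the socket to look. The bowl, mug and jars have not moved; I did not check the salt mill.

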